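# Load the studio drying cabinet

### The job

Put the wooden panels from the bench to dry: press the mushroom stop until it latches, open the right-hand door leaf wide, draw up the flush bolt on the left-hand leaf and open that leaf wide too, pull the tray right out and lay every panel flat in it, white face up, side by side, not stacked. Then push the tray fully home, shut the left leaf and push its bolt fully down, shut the right leaf over it, and only then turn the stop's head clockwise so that it pops back up. The stop must stay latched whenever a leaf is open, and the other things on the bench must be left alone.

Things in the scene. Friction and masses are not known exactly. Their poses are not given: they have to be found in the camera images.
- panel0_center (a point): centre (half-way up, 18 mm above its underside) of a small wooden panel, a block 66 (x) x 45 (y) x 36 mm high with a white painted top face, lying on the bench; z up. 80 to 170 g. May be absent
- panel1_center (a point): centre (half-way up, 18 mm above its underside) of a small wooden panel, a block 66 (x) x 45 (y) x 36 mm high with a white painted top face, lying on the bench; z up. 80 to 170 g. May be absent
- panel2_center (a point): centre (half-way up, 18 mm above its underside) of a small wooden panel, a block 66 (x) x 45 (y) x 36 mm high with a white painted top face, lying on the bench; z up. 80 to 170 g. May be absent
- leaf_a (a joint): right-hand (active, -y) door leaf of the grey cabinet, an upright panel 166 wide x 184 high x 16 mm thick, top at z = 200 mm. Rad: 0 shut, to 1.9 as it swings towards the robot (counter-clockwise from above); wide open: above 1.3. Stays where left (0.08 N m friction). A strip on its free edge laps 14 mm over the outside of the left leaf: it must open first and shut last
- leaf_a_handle (a point): grip point on the right leaf's handle: upright steel bar, 12 mm diameter, 85 long, free at its top; point on its axis 20 mm below the top end (z = 185 mm). Axis 50 mm out from the leaf's outer face, 122 mm from the hinge line; a stalk joins it to the leaf 50 mm below the point. Frame turns with the leaf: x from outer to inner face, y along the leaf from hinge to free edge
- leaf_a_hinge (a point): point on the right leaf's vertical hinge axis, at the top edge of the leaf (in the middle of its thickness)
- leaf_p (a joint): left-hand (passive) door leaf, on the robot's left (+y): same panel. Value in rad: 0 shut, grows to 1.9 as it swings towards the robot (clockwise from above); wide open means above 1.3. Held shut by its flush bolt and by the right leaf's strip; hinge friction about 0.08 N m.
- leaf_p_handle (a point): grip point on the left leaf's handle, an upright bar like the right leaf's: on its axis, 20 mm below its top end, 50 mm out from the outer face, 98 mm from the hinge line along the leaf. The frame turns with the leaf: x from the outer to the inner face, y along the leaf from the free edge to the hinge
- leaf_p_hinge (a point): point on the left leaf's vertical hinge axis, at the top edge of the leaf
- bolt (a joint): flush bolt sliding vertically in the left leaf, 144 mm from its hinge line (22 mm from its free edge). In m: 0 fully down, foot in the cabinet sill (leaf locked), to 0.028 drawn up. The foot clears the sill from about 0.008; 0.02 and above is withdrawn. Friction of about 3 N holds it where it is left
- bolt_knob (a point): centre of the bolt's steel knob, a block 14 (through the leaf) x 28 (along the leaf) x 24 mm high standing on the leaf's top edge (4 mm above it when down). Frame as the left leaf's: x through the leaf, y along it
- tray (a joint): aluminium tray on runners in the cabinet (340 wide, 250 deep, 200 mm high). In m: 0 fully home, grows to 0.17 as it is pulled towards the robot along the cabinet's -x; friction about 2.5 N, it stays where it is left. The cabinet roof (clear, top at z = 200 mm) starts 80 mm behind the shut leaves; at 0.15 and above the whole tray is clear of it
- tray_handle (a point): grip point on the tray's handle, an upright round steel post of 14 mm diameter with a free top end, 100 mm ahead of the tray's centre; this point is on its axis at z = 175 mm, 15 mm below its top end. It stands in an open well between the roof's edge and the leaves, 37 mm behind the shut leaves. x axis points into the cabinet
- tray_in (a point): centre of the tray's inner floor (z = 105 mm). Inner floor 140 (x) x 280 mm (y); rim walls 5 mm thick, rising 13 mm above the floor. x points into the cabinet, y to the left along the cabinet's front
- stop_btn (a joint): mushroom stop, vertical travel in m: 0 up, 0.013 at the bottom. A spring pushes it up; pressed past about 0.0115 (5 to 8 N in all) it latches and stays at about 0.010. Turning its head releases it
- stop_head (a joint): turn of the stop's head in rad: 0 at rest, grows to 1.0 turned clockwise seen from above; beyond about 0.6 the latch lets go and the stop springs up once the head is free to rise. A weak, slow spring turns it back by itself in a few seconds
- stop_grip (a point): centre of the red mushroom head, 42 mm diameter x 24 mm high, on a 20 mm neck over a grey box 100 x 100 x 55 mm fixed to the bench. The head's top is 12 mm above this point (109 mm above the bench when up). Press it down on the middle of its top; grip it round its sides to turn it
- tin: bystander, leave alone: low steel tin, 68 mm diameter, 45 high, standing among the panels; origin at the centre of its underside
- mug: bystander, leave alone: blue mug, 80 mm diameter, 90 high; origin at the centre of its underside
- bottle: bystander, leave alone: white bottle, 60 mm diameter, 170 high; origin at the centre of its underside
- spatula: bystander, leave alone: spatula, 260 mm long; origin at the centre of its underside
There are look-alikes about, which are no part of the job. Leave any pink or yellow look-alike of the part that bears panel2_center alone.

How it is judged:
By the outcome, as a careful person would: the job done as asked, in the order asked, and still so for the second after the job is handed in, with the robot touching nothing.
Of panel0, panel1, panel2 only 2 to 3 are there at a start; the rules pass over those that are not, and their reading is None.
At some moment in a run one of panel0, panel1, panel2 may be knocked a few centimetres aside while the robot is not near it.
Once in a run the grip may slacken for a moment while it holds something.
It also fails if it takes over 210 s, if anything falls off the work surface, if the arm or the gripper's body presses on something with over 40 N, if the wrist force passes 120 N, or if a joint passes its speed limit or range.

### The arm

A 6-joint arm with a two-finger parallel gripper is mounted at the origin on the work surface. World frame = base frame: x ahead of the robot, y to its left, z up, the work surface at z = 0. Lengths are in m, angles in rad, forces in N, time in s.
With the tool pointing down it reaches from about 0.375 to 0.9 m from the base axis. Payload 3.1 kg.
Tool frame: the origin (TCP) lies on the mounting face of the last link; the fingertips stand 182 mm ahead of it and the grasp point (between the pads) lies 164 mm ahead of it; z points along the fingers, y is the direction in which the jaws open and shut (so a half turn about z gives the same grasp; the last joint's range is limited). The gripper opens to 87 mm and grips with 3 to 60 N. Pads are 19 mm wide; open, the fingers measure 117 mm over their backs; the gripper's body (75 mm by 190 mm) begins 51 mm behind the grasp point.
Start: joints at [0.987, 0.527, 1.433, -0, 1.181, -0.178], TCP at [0.247, 0.574, 0.405] pointing down, gripper open.
Joint ranges: [-3.08, 3.08], [-0.75, 2.2], [0.22, 2.44], [-1.43, 4.57], [0, 2.65], [-2.85, 2.85]. Speed limits (rad/s): [2.79, 2.79, 3.14, 3.14, 3.14, 3.14].

### API

Orientations are given as a unit quaternion [x, y, z, w].
In Python, from rig import robot, camera, camera_model gives the robot as it stands.
- The arm moves only by the tool drive_tool, never from a script. Its argument "plan" is a list that holds one entry, the list of rows, each a list of 6 numbers: the shift along the world's x, y, z in units of 2.5 cm (1.0 is 2.5 cm), then the turn, a rotation vector about the world's x, y, z in units of 6 degrees (1.0 is 6 degrees). A call has 1 to 8 rows; each row shifts and turns the commanded pose from where the row before left it; what a row does not reach is not made up. A row lasts 1/8 s, in which the tool goes at most 62.5 mm and 10.7 degrees, less where a joint would pass 70% of its speed; a pose out of reach is approached as far as the arm can. A call with a number of a shift or a turn outside -1 to 1 is refused whole. A call with a gripper value outside its range is refused whole. "grip" is the closure, from 0 (fully open) to 1 (shut), set as the call begins (left out, the last holds). The fingers move at their own pace and stop on an object; "force" is the grip in N (left out, the last holds). Time passes only in rows, so rows that do not move let the fingers close. It gives the time, the measured TCP pose, the force and the opening at its end, in the units of the state.
- robot.get_obs(): the state, without advancing time (a new reading comes with each control period).
- camera(name): name is "scene" or "top"; returns the picture (400x640x3 uint8, red, green, blue); there is no depth.
- camera_model(name): a dict with "K" (3x3 intrinsics, pixels), "world_to_cam" (4x4, takes a point from world to camera coordinates). Camera axes: x right, y up, looking along -z (the intrinsics and any distortion apply to the point x, -y, -z); pixel columns grow to the right and rows downward; lengths in m; the calibration is good to about 2 mm. A picture is of the moment at which its call begins. camera_model takes no time and is no camera call.
- robot.hand_in(): hands the job in, once; it reports no verdict.
The state is a dict: "time": time; "q": joint angles; "joint_velocities": joint speeds; "joint_torque": joint torques, N m; "position": TCP position; "tool_rot": TCP orientation; "ft_force": force on the tool from outside, world axes, zero at the start; "moment": the same for the moment, N m; "grip_width": finger opening in m.
Only numpy, scipy, OpenCV 4.12 (cv2) and the standard library are available. Lean on these libraries where they do the work, as an engineer would, in place of code of your own. Each camera call takes 0.05 s, during which the arm holds its last target.

## Working session

There is one attempt and no reset: what is moved stays moved. The work goes in short steps, Python scripts to look and compute and a tool call to move; the robot and the scene stay as the last step left them, time stands still between calls to the robot, and variables do not carry over. Pictures are saved under pics/ and viewed, and the job is handed in when it is done.

Besides the shell and the picture viewer there is one more tool, called after "Request:" in YAML: its name, and indented under it one key for each argument. drive_tool: Moves the arm, as the interface text tells. Shifts and turns lie within -1 to 1; 1 stands for 2.5 cm of shift or 6 degrees of turn. Its arguments: {"type":"object","properties":{"plan":{"type":"array","items":{"type":"array","items":{"type":"array","items":{"type":"number","minimum":-1,"maximum":1}}}},"grip":{"type":"number"},"force":{"type":"number"}},"required":["plan"]}

```bash
ls; mkdir -p pics; python3 - <<'E'
from rig import robot,camera,camera_model
import cv2
for n in("scene","top"):
    im=camera(n); cv2.imwrite(f"pics/{n}0.png",im[:,:,::-1]); m=camera_model(n); print(n,m)
print(robot.get_obs())
E
```

```text
pics
scene {'K': array([[422.08508986,   0.        , 321.30927588],
       [  0.        , 422.08508986, 200.82229028],
       [  0.        ,   0.        ,   1.        ]]), 'world_to_cam': array([[ 0.84918376,  0.52770945,  0.0202405 , -0.44475098],
       [-0.36607948,  0.56060138,  0.74277312,  0.05666023],
       [ 0.38062155, -0.6381605 ,  0.66923719, -1.50556251],
       [ 0.        ,  0.        ,  0.        ,  1.        ]])}
top {'K': array([[437.72881046,   0.        , 323.56162078],
       [  0.        , 437.72881046, 197.86146691],
       [  0.        ,   0.        ,   1.        ]]), 'world_to_cam': array([[-6.65268369e-04, -9.99992973e-01,  3.68929623e-03,
         4.13080183e-03],
       [ 9.95052604e-01, -2.95451144e-04,  9.93490175e-02,
        -5.48640180e-01],
       [-9.93472294e-02,  3.73713758e-03,  9.95045809e-01,
        -1.76406935e+00],
       [ 0.00000000e+00,  0.00000000e+00,  0.00000000e+00,
         1.00000000e+00]])}
{'time': 0.1, 'q': array([ 9.86486988e-01,  5.28339446e-01,  1.43377279e+00, -1.96357212e-05,
        1.18139205e+00, -1.78482374e-01]), 'joint_velocities': array([-0.00047434, -0.00362927, -0.00218118, -0.00051278,  0.00010103,
        0.00028393]), 'joint_torque': array([-9.33370866e-04, -4.40985990e+01, -1.77149749e+01,  6.34274818e-02,
        5.33962506e-02, -6.40726989e-05]), 'position': array([0.24652658, 0.57398562, 0.40389033]), 'tool_rot': array([ 2.01520139e-01,  9.79483905e-01, -8.90517340e-04, -3.47343923e-04]), 'ft_force': array([ 0.04290579,  0.3244634 , -0.43704348]), 'moment': array([-0.01035383, -0.00258387, -0.03951084]), 'grip_width': 0.0870011847037456}
```

View pics/scene0.png

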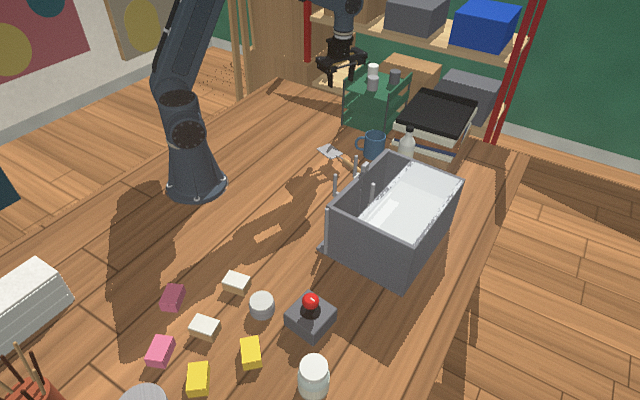

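View pics/top0.png

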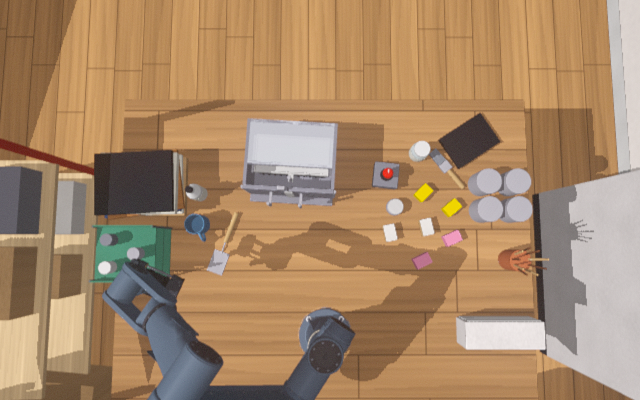

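```bash
cat > h.py <<'E'
from rig import robot,camera,camera_model
import cv2, numpy as np, sys
from scipy.spatial.transform import Rotation as R
def M(n):
    m=camera_model(n); return m["K"],m["world_to_cam"]
def proj(n,P):
    K,T=M(n); P=np.atleast_2d(P); c=P@T[:3,:3].T+T[:3,3]; c=c*[1,-1,-1]; p=c@K.T; return p[:,:2]/p[:,2:]
def unp(n,uv,z):
    K,T=M(n); uv=np.atleast_2d(uv); d=np.c_[uv,np.ones(len(uv))]@np.linalg.inv(K).T*[1,-1,-1]
    C=-T[:3,:3].T@T[:3,3]; d=d@T[:3,:3]; return C+d*((z-C[2])/d[:,2])[:,None]
def crop(n,x0,y0,x1,y1,s,out,im=None,pts=None):
    im=camera(n) if im is None else im
    c=cv2.resize(np.ascontiguousarray(im[y0:y1,x0:x1,::-1]),None,fx=s,fy=s,interpolation=cv2.INTER_NEAREST)
    if pts is not None:
        for p in proj(n,pts): cv2.circle(c,tuple(int(round(v)) for v in ((p[0]+.5-x0)*s,(p[1]+.5-y0)*s)),3,(0,255,0),1)
    for k in range(0,x1-x0,20): cv2.putText(c,str(x0+k),(k*s,10),0,.35,(0,0,255),1)
    for k in range(20,y1-y0,20): cv2.putText(c,str(y0+k),(0,k*s),0,.35,(0,0,255),1)
    cv2.imwrite("pics/"+out,c); return im
def st():
    o=robot.get_obs(); q=R.from_quat(o["tool_rot"]); A=q.as_matrix()
    print("t %.2f"%o["time"],"tip",np.round(o["position"]+A[:,2]*.164,4),"tcp",np.round(o["position"],4),"z",np.round(A[:,2],3),"jaw",np.round(A[:,1],3),"w %.4f"%o["grip_width"],"F",np.round(o["ft_force"],1),"q",np.round(o["q"],2)); return o
E
python3 - <<'E'
from h import *
a=cv2.imread("pics/top0.png")[:,:,::-1]; b=cv2.imread("pics/scene0.png")[:,:,::-1]
crop("top",235,110,345,215,7,"c1.png",a); crop("top",360,140,480,280,4,"c2.png",a)
crop("scene",310,140,470,300,4,"c3.png",b); crop("scene",140,250,340,400,4,"c4.png",b)
E
```

```text
(no output)
```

View pics/c1.png

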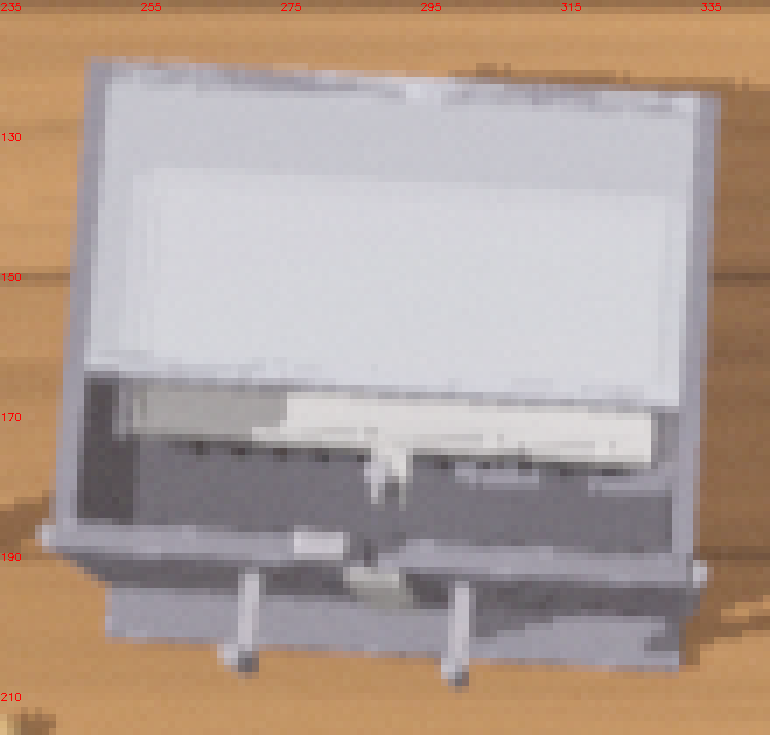

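View pics/c2.png

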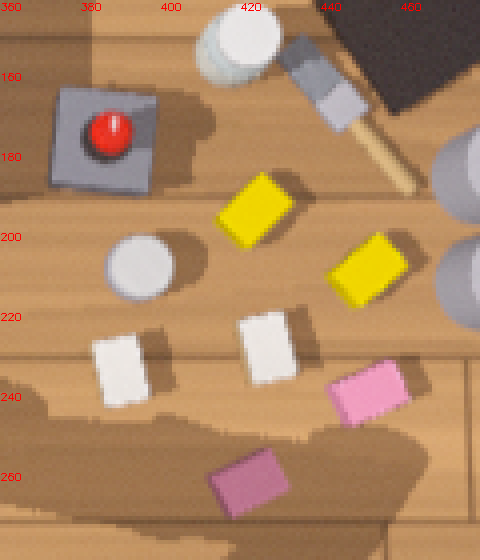

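View pics/c3.png

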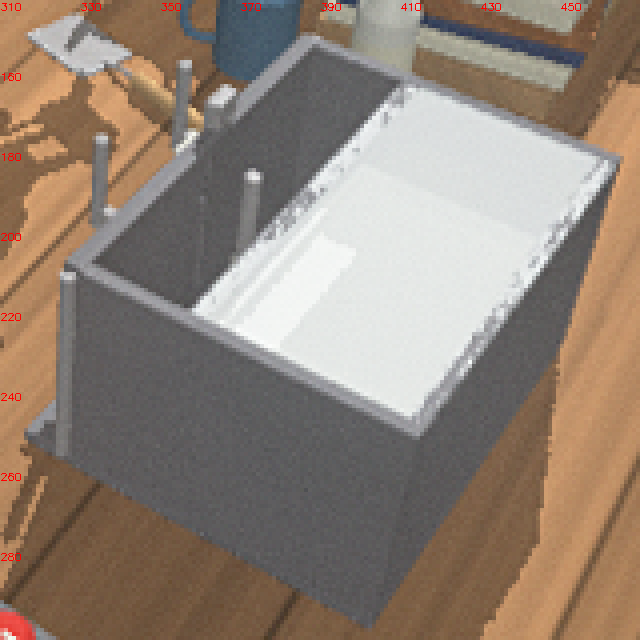

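View pics/c4.png

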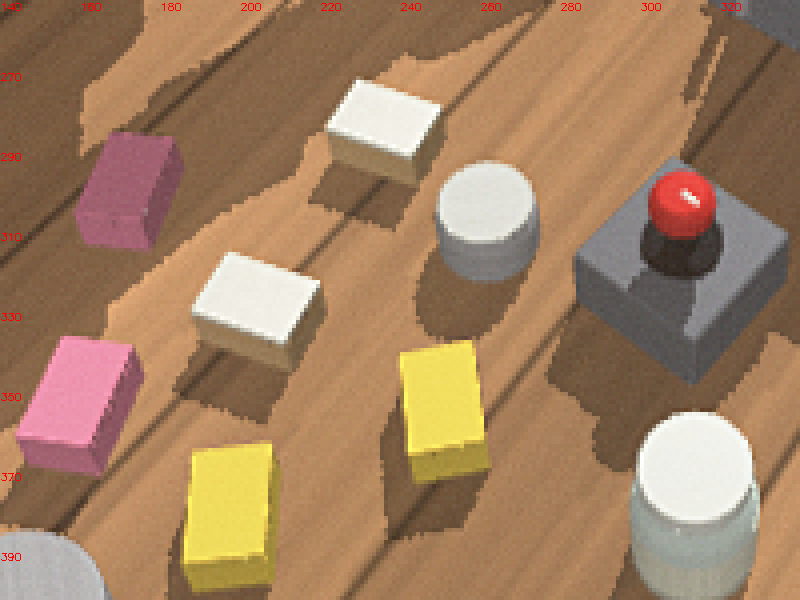

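```bash
cat > fit.py <<'E'
from h import *
from scipy.optimize import least_squares
K,T=M("top"); print("cams",-T[:3,:3].T@T[:3,3]); K,T=M("scene"); print(-T[:3,:3].T@T[:3,3])
# model pts, top px, scene px  (pixel centres: crop/s - .5 + origin)
c1=lambda u,v:(u/7-.5+235,v/7-.5+110); c3=lambda u,v:(u/4-.5+310,v/4-.5+140)
H=.169
obs=[("scene",(-.058,H-.098,.205),c3(183,62)),("scene",(-.058,-H+.122,.205),c3(101,136)),
("top",(0,H,.2),c1(45,535)),("top",(0,-H,.2),c1(697,572)),("scene",(0,-H,.2),c3(68,274)),
("scene",(.045,0,.19),c3(252,172)),
("top",(.25,.17,.2),c1(88,58)),("top",(.25,-.17,.2),c1(718,95)),("scene",(.25,-.17,.2),c3(418,435)),("scene",(.25,.17,.2),c3(620,158))]
def res(p,full=False):
    c,s=np.cos(p[2]),np.sin(p[2]); r=[]
    for n,m,uv in obs:
        d=p[3] if m[0]==.25 else 0
        P=np.array([p[0]+c*(m[0]+d)-s*m[1],p[1]+s*(m[0]+d)+c*m[1],m[2]]); r.append(proj(n,P)[0]-uv)
    return np.array(r) if full else np.ravel(r)
f=least_squares(res,[.6,.13,0,0],loss="soft_l1",f_scale=1); print(f.x); print(np.round(res(f.x,1),2))
E
python3 fit.py
```

```text
cams [0.37067319 0.01056125 1.80982144]
[ 0.97146698 -0.75785503  0.97449471]
[ 0.56515892  0.13902118 -0.05788932  0.00885516]
[[ 0.27  0.29]
 [-0.4   0.8 ]
 [ 0.75  0.26]
 [-1.27  0.2 ]
 [ 0.45 -1.72]
 [-0.14  0.89]
 [-0.45  0.22]
 [-0.21  0.08]
 [-0.24  0.91]
 [ 0.24 -0.2 ]]
```

```bash
cat > meas.py <<'E'
from h import *
from scipy.optimize import least_squares
def panels(tag=None,top=None,scene=None,z=.036):
    out=[]
    for n,im in (("top",top),("scene",scene)):
        if im is None: continue
        hsv=cv2.cvtColor(np.ascontiguousarray(im),cv2.COLOR_RGB2HSV)
        m=((hsv[...,1]<40)&(hsv[...,2]>205)).astype(np.uint8)
        cs,_=cv2.findContours(m,0,1)
        for c in cs:
            if cv2.contourArea(c)<40: continue
            f=np.zeros_like(m); cv2.drawContours(f,[c],-1,1,-1); v,u=np.nonzero(f)
            P=unp(n,np.c_[u,v],z)
            P=P[:,:2]; r=cv2.minAreaRect((P*1000).astype(np.float32)); ctr=P.mean(0)
            (w,h)=r[1]; a=r[2]
            if w<h: w,h,a=h,w,a+90
            if 45<w<85 and 28<h<62: out.append((n,np.round(ctr,4),np.round((w,h),1),round((a+90)%180-90,1)))
    return out
if __name__=="__main__":
    a=cv2.imread("pics/top0.png")[:,:,::-1]; b=cv2.imread("pics/scene0.png")[:,:,::-1]
    for o in panels(top=a,scene=b): print(o)
    for n,im in (("top",a),("scene",b)):
        hsv=cv2.cvtColor(np.ascontiguousarray(im),cv2.COLOR_RGB2HSV)
        m=((hsv[...,1]>180)&(hsv[...,2]>120)&((hsv[...,0]<6)|(hsv[...,0]>174))).astype(np.uint8)
        k,l,s,c=cv2.connectedComponentsWithStats(m); 
        for i in range(1,k):
            if s[i,4]>60: print(n,s[i],c[i],unp(n,c[i],.1))
E
python3 meas.py
```

```text
('top', array([ 0.408 , -0.2632]), array([67. , 44.5]), 11.2)
('top', array([ 0.4315, -0.4129]), array([66.3, 44.5]), 12.7)
('top', array([ 0.5136, -0.2865]), array([58.7, 54.4]), -63.6)
('top', array([ 0.5389, -1.2205]), array([77.8, 53.1]), -46.8)
('top', array([ 0.753 , -0.3973]), array([70.6, 58.7]), -90.0)
('scene', array([ 0.4331, -0.4129]), array([65.7, 44.4]), 12.9)
('scene', array([ 0.5101, -0.2801]), array([59.1, 56. ]), 32.7)
('scene', array([ 0.4096, -0.2632]), array([65.3, 44. ]), 11.6)
top [383 169  10   9  65] [387.32307692 173.41538462] [[ 0.63834553 -0.24776692  0.1       ]]
scene [303 294  15  14 128] [310.015625  299.9453125] [[ 0.64271035 -0.24780463  0.1       ]]
```

Request:
drive_tool:
  plan:
    - [[0.48, -1, 0.4, 0, 0, 0.4], [0.48, -1, 0.4, 0, 0, 0.4], [0.48, -1, 0.4, 0, 0, 0.4], [0.48, -1, 0.4, 0, 0, 0.4], [0.48, -1, 0.4, 0, 0, 0.4], [0.48, -1, 0.4, 0, 0, 0.4], [0.48, -1, 0, 0, 0, 0.4], [0.48, -1, 0, 0, 0, 0.5]]
  grip: 1
  force: 20

```text
time: 1.1
position: [0.3428, 0.3733, 0.4646]
tool_rot: [0.029, 1.0, -0.0, -0.0]
ft_force: [1.2, 0.3, 0.8]
grip_width: 0.015
```

Request:
drive_tool:
  plan:
    - [[0.48, -1, 0, 0, 0, 0], [0.48, -1, 0, 0, 0, 0], [0.48, -1, 0, 0, 0, 0], [0.48, -1, 0, 0, 0, 0], [0.48, -1, 0, 0, 0, 0], [0.48, -1, 0, 0, 0, 0], [0.48, -1, 0, 0, 0, 0], [0.48, -1, 0, 0, 0, 0]]

```text
time: 2.1
position: [0.4388, 0.1734, 0.4645]
tool_rot: [0.03, 1.0, -0.0, -0.0]
ft_force: [0.1, 0.5, 0.8]
grip_width: 0.0006
```

Request:
drive_tool:
  plan:
    - [[0.48, -1, 0, 0, 0, 0], [0.48, -1, 0, 0, 0, 0], [0.48, -1, 0, 0, 0, 0], [0.48, -1, 0, 0, 0, 0], [0.48, -1, 0, 0, 0, 0], [0.48, -1, 0, 0, 0, 0], [0.48, -1, 0, 0, 0, 0], [0.48, -1, 0, 0, 0, 0]]

```text
time: 3.1
position: [0.5348, -0.0266, 0.4643]
tool_rot: [0.03, 1.0, 0.0, -0.0]
ft_force: [0.7, 0.4, 0.4]
grip_width: 0.0001
```

Request:
drive_tool:
  plan:
    - [[0.48, -1, 0, 0, 0, 0], [0.48, -1, 0, 0, 0, 0], [0.48, -1, 0, 0, 0, 0], [0.48, -1, 0, 0, 0, 0], [0.48, -1, -0.5, 0, 0, 0], [0.48, -1, -0.5, 0, 0, 0], [0.48, -1, -0.5, 0, 0, 0], [0.48, -1, -0.5, 0, 0, 0]]

```text
time: 4.1
position: [0.631, -0.2271, 0.4129]
tool_rot: [0.03, 1.0, 0.0, -0.001]
ft_force: [0.7, 0.0, -0.4]
grip_width: 0.0006
```

```bash
python3 - <<'E'
from h import *
st()
a=crop("top",0,0,640,400,1,"t1.png")
E
```

```text
t 4.10 tip [ 0.6308 -0.227   0.2489] tcp [ 0.631  -0.2271  0.4129] z [-0.002  0.001 -1.   ] jaw [0.06  0.998 0.001] w 0.0006 F [ 0.7  0.  -0.4] q [-0.51  0.58  1.3   0.    1.26 -2.02]
```

View pics/t1.png

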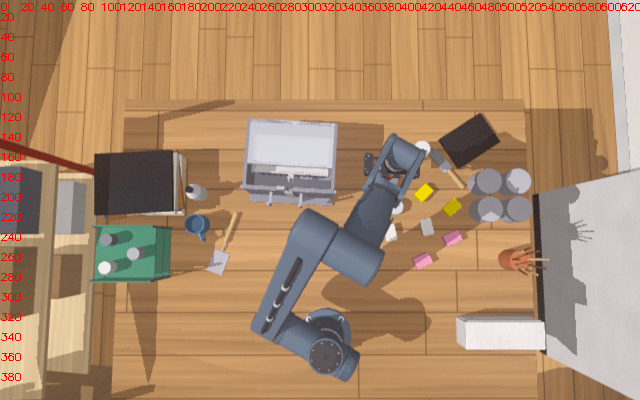

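Request:
drive_tool:
  plan:
    - [[0.38, -0.84, -0.2, 0, 0, 0], [0, 0, -1, 0, 0, 0], [0, 0, -1, 0, 0, 0], [0, 0, -1, 0, 0, 0], [0, 0, -1, 0, 0, 0], [0, 0, 0, 0, 0, 0]]

```text
time: 4.9
position: [0.6392, -0.2465, 0.3064]
tool_rot: [0.03, 1.0, 0.002, -0.003]
ft_force: [-0.3, -0.1, 0.2]
grip_width: 0.0008
```

Request:
drive_tool:
  plan:
    - [[0, 0, -0.3, 0, 0, 0], [0, 0, -0.3, 0, 0, 0], [0, 0, -0.3, 0, 0, 0], [0, 0, -0.15, 0, 0, 0], [0, 0, 0, 0, 0, 0]]

```text
time: 5.52
position: [0.6403, -0.2469, 0.2836]
tool_rot: [0.03, 1.0, -0.0, 0.0]
ft_force: [-0.2, -0.7, 1.9]
grip_width: 0.0001
```

Request:
drive_tool:
  plan:
    - [[0, 0, -0.15, 0, 0, 0], [0, 0, -0.1, 0, 0, 0], [0, 0, -0.1, 0, 0, 0], [0, 0, 0, 0, 0, 0]]

```text
time: 6.02
position: [0.6406, -0.2469, 0.2784]
tool_rot: [0.03, 1.0, -0.001, 0.001]
ft_force: [-3.4, 1.4, 16.6]
grip_width: 0.0002
```

Request:
drive_tool:
  plan:
    - [[0, 0, 0.5, 0, 0, 0], [0, 0, 1, 0, 0, 0], [0, 0, 1, 0, 0, 0], [0, 0.5, 1, 0, 0, 0], [-0.4, 1, 1, 0, 0, 0], [-0.4, 1, 1, 0, 0, 0], [-0.4, 1, 0.5, 0, 0, 0], [-0.4, 1, 0, 0, 0, 0]]
  grip: 0.1

```text
time: 7.02
position: [0.5997, -0.1331, 0.4254]
tool_rot: [0.03, 1.0, -0.0, 0.001]
ft_force: [-0.2, 0.0, -1.2]
grip_width: 0.0724
```

Request:
drive_tool:
  plan:
    - [[-0.44, 1, 0, 0, 0, 0], [-0.44, 1, 0, 0, 0, 0], [-0.44, 1, 0, 0, 0, 0], [-0.44, 1, 0, 0, 0, 0], [-0.44, 1, 0, 0, 0, 0], [-0.44, 1, 0, 0, 0, 0], [-0.44, 1, 0, 0, 0, 0], [-0.44, 1, 0, 0, 0, 0]]

```text
time: 8.02
position: [0.5112, 0.067, 0.4244]
tool_rot: [0.03, 1.0, 0.0, -0.0]
ft_force: [-0.2, 0.4, -0.2]
grip_width: 0.0783
```

Request:
drive_tool:
  plan:
    - [[-0.32, 1, 0, 0, 0, 0], [0, 0.2, 0, 0, 0, 0], [0, 0, 0, 0, 0, 0]]

```text
time: 8.4
position: [0.5043, 0.0959, 0.4247]
tool_rot: [0.03, 1.0, -0.0, 0.0]
ft_force: [-0.6, -0.2, 0.1]
grip_width: 0.0783
```

```bash
python3 - <<'E'
from h import *
st()
a=crop("scene",230,130,430,330,3,"s2.png"); cv2.imwrite("pics/s2full.png",a[:,:,::-1])
def red(n,im):
        hsv=cv2.cvtColor(np.ascontiguousarray(im),cv2.COLOR_RGB2HSV)
        m=((hsv[...,1]>180)&(hsv[...,2]>120)&((hsv[...,0]<6)|(hsv[...,0]>174))).astype(np.uint8)
        k,l,s,c=cv2.connectedComponentsWithStats(m); 
        for i in range(1,k):
            if s[i,4]>60: print(n,s[i],c[i],unp(n,c[i],.1))
red("scene",a)
b=crop("top",240,110,420,250,4,"t2.png"); red("top",b)
print(proj("scene",[[.64,-.248,.1],[.64,-.248,.09]]))
E
```

```text
t 8.40 tip [0.5043 0.0958 0.2607] tcp [0.5043 0.0959 0.4247] z [ 0.    -0.001 -1.   ] jaw [ 0.059  0.998 -0.   ] w 0.0783 F [-0.6 -0.2  0.1] q [-0.03  0.35  1.69 -0.    1.1  -1.54]
scene [303 296  15  16 126] [310.04761905 302.98412698] [[ 0.64755836 -0.25512762  0.1       ]]
top [382 169  11   9  62] [386.64516129 173.58064516] [[ 0.63768614 -0.24507799  0.1       ]]
[[309.04652824 299.49925253]
 [309.04330318 301.87090928]]
```

View pics/s2.png

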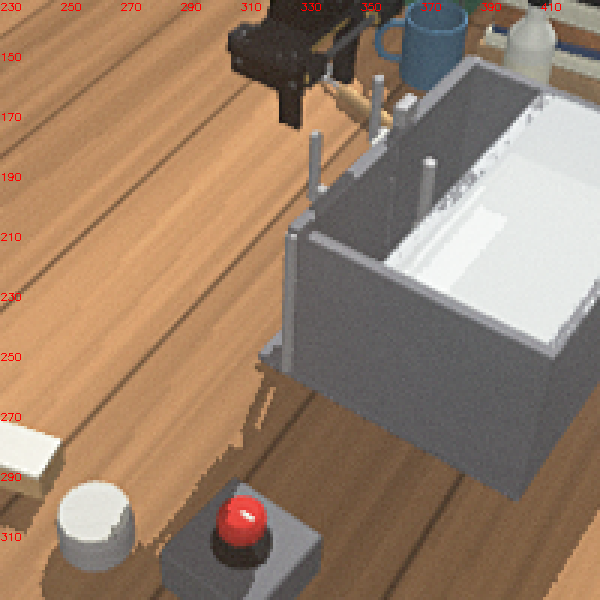

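View pics/t2.png

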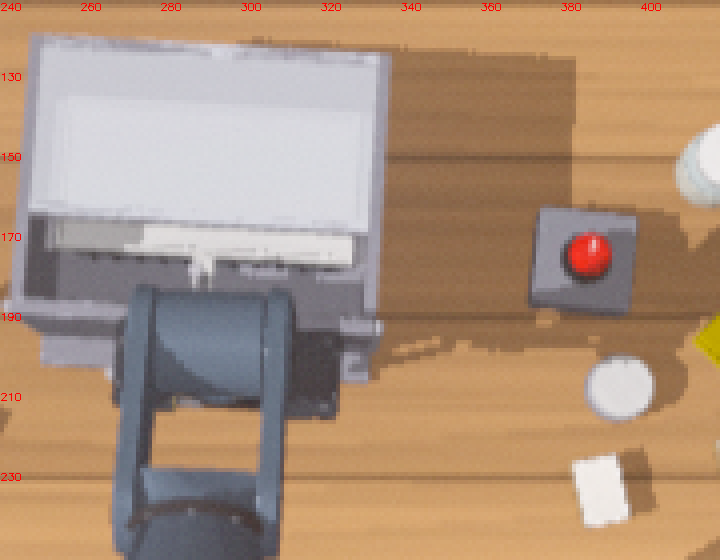

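Request:
drive_tool:
  plan:
    - [[0, 0, -0.6, 0, 0, 0], [0, 0, -0.6, 0, 0, 0], [0, 0, -0.6, 0, 0, 0], [0, 0, -0.6, 0, 0, 0], [0, 0, -0.6, 0, 0, 0], [0, 0, 0, 0, 0, 0]]

```text
time: 9.25
position: [0.5038, 0.0957, 0.3482]
tool_rot: [0.03, 1.0, -0.0, -0.002]
ft_force: [1.2, 0.2, -1.1]
grip_width: 0.078
```

Request:
drive_tool:
  plan:
    - [[0, 0, 0, 0, 0, 0], [0, 0, 0, 0, 0, 0], [0, 0, 0, 0, 0, 0], [0, 0, 0, 0, 0, 0]]
  grip: 1
  force: 12

```text
time: 9.75
position: [0.5042, 0.0958, 0.3501]
tool_rot: [0.03, 1.0, -0.0, 0.0]
ft_force: [-0.8, 0.9, -0.3]
grip_width: 0.0462
```

Request:
drive_tool:
  plan:
    - [[0, 0, 0, 0, 0, 0], [0, 0, 0, 0, 0, 0], [0, 0, 0, 0, 0, 0], [0, 0, 0, 0, 0, 0], [0, 0, 0, 0, 0, 0]]

```text
time: 10.38
position: [0.5042, 0.0954, 0.3497]
tool_rot: [0.03, 1.0, -0.0, -0.0]
ft_force: [0.2, -3.2, 0.1]
grip_width: 0.0113
```

```bash
cat > arc.py <<'E'
from h import *
# usage: arc.py leaf a0 a1 nrow  -> rows dx,dy units for handle arc
p=(.5652,.1390,-.0579)
def cab(x,y):
    c,s=np.cos(p[2]),np.sin(p[2]); return np.array([p[0]+c*x-s*y,p[1]+s*x+c*y])
def h(leaf,t):
    if leaf=="a":
        v=np.array([-.058,.122]); c,s=np.cos(t),np.sin(t); w=np.array([c*v[0]-s*v[1],s*v[0]+c*v[1]]); return cab(w[0],w[1]-.169)
    v=np.array([-.058,-.098]); c,s=np.cos(-t),np.sin(-t); w=np.array([c*v[0]-s*v[1],s*v[0]+c*v[1]]); return cab(w[0],w[1]+.169)
if __name__=="__main__":
    leaf,a0,a1,n=sys.argv[1],float(sys.argv[2]),float(sys.argv[3]),int(sys.argv[4])
    P=np.array([h(leaf,t) for t in np.linspace(a0,a1,n+1)]); print(P[0],P[-1])
    print([[float(x) for x in r] for r in np.round(np.diff(P,axis=0)/.025,2)])
E
python3 -c "
from h import *
st()"; python3 arc.py a 0 1.7 24;python3 arc.py p 0 1.7 24
```

```text
t 10.38 tip [0.5041 0.0952 0.1857] tcp [0.5042 0.0954 0.3497] z [-0.    -0.001 -1.   ] jaw [ 0.06   0.998 -0.001] w 0.0113 F [ 0.2 -3.2  0.1] q [-0.03  0.46  1.77 -0.    0.92 -1.54]
[0.50457741 0.09543508] [ 0.43786248 -0.0962611 ]
[[-0.35, -0.16], [-0.34, -0.18], [-0.32, -0.2], [-0.31, -0.23], [-0.29, -0.25], [-0.27, -0.27], [-0.25, -0.29], [-0.23, -0.3], [-0.21, -0.32], [-0.19, -0.33], [-0.16, -0.35], [-0.14, -0.36], [-0.11, -0.37], [-0.09, -0.37], [-0.06, -0.38], [-0.03, -0.38], [-0.01, -0.38], [0.02, -0.38], [0.05, -0.38], [0.07, -0.38], [0.1, -0.37], [0.13, -0.36], [0.15, -0.35], [0.18, -0.34]]
[0.5114058  0.21323735] [0.48947882 0.3829339 ]
[[-0.26, 0.19], [-0.25, 0.21], [-0.23, 0.22], [-0.22, 0.24], [-0.2, 0.25], [-0.18, 0.27], [-0.16, 0.28], [-0.14, 0.29], [-0.12, 0.3], [-0.1, 0.31], [-0.08, 0.31], [-0.05, 0.32], [-0.03, 0.32], [-0.01, 0.32], [0.02, 0.32], [0.04, 0.32], [0.06, 0.32], [0.08, 0.31], [0.11, 0.3], [0.13, 0.3], [0.15, 0.29], [0.17, 0.28], [0.19, 0.26], [0.2, 0.25]]
```

Request:
drive_tool:
  plan:
    - [[-0.35, -0.16, 0, 0, 0, 0], [-0.34, -0.18, 0, 0, 0, 0], [-0.32, -0.2, 0, 0, 0, 0], [-0.31, -0.23, 0, 0, 0, 0]]

```text
time: 10.88
position: [0.4703, 0.0763, 0.3497]
tool_rot: [0.03, 1.0, 0.0, -0.0]
ft_force: [1.4, 1.2, -2.3]
grip_width: 0.0116
```

Request:
drive_tool:
  plan:
    - [[-0.29, -0.25, 0, 0, 0, 0], [-0.27, -0.27, 0, 0, 0, 0], [-0.25, -0.29, 0, 0, 0, 0], [-0.23, -0.3, 0, 0, 0, 0]]

```text
time: 11.38
position: [0.4436, 0.0487, 0.3497]
tool_rot: [0.03, 1.0, 0.001, -0.002]
ft_force: [-3.0, 4.3, 2.3]
grip_width: 0.0119
```

Request:
drive_tool:
  plan:
    - [[-0.21, -0.32, 0, 0, 0, 0], [-0.19, -0.33, 0, 0, 0, 0], [-0.16, -0.35, 0, 0, 0, 0], [-0.14, -0.36, 0, 0, 0, 0]]

```text
time: 11.88
position: [0.427, 0.0141, 0.3496]
tool_rot: [0.03, 1.0, -0.0, -0.001]
ft_force: [-4.1, 2.3, 2.1]
grip_width: 0.0117
```

Request:
drive_tool:
  plan:
    - [[-0.11, -0.37, 0, 0, 0, 0], [-0.09, -0.37, 0, 0, 0, 0], [-0.06, -0.38, 0, 0, 0, 0], [-0.03, -0.38, 0, 0, 0, 0]]

```text
time: 12.38
position: [0.4207, -0.0237, 0.3497]
tool_rot: [0.03, 1.0, -0.0, 0.001]
ft_force: [-1.8, 1.9, 0.2]
grip_width: 0.0118
```

Request:
drive_tool:
  plan:
    - [[-0.01, -0.38, 0, 0, 0, 0], [0.02, -0.38, 0, 0, 0, 0], [0.05, -0.38, 0, 0, 0, 0], [0.07, -0.38, 0, 0, 0, 0]]

```text
time: 12.88
position: [0.424, -0.0615, 0.3498]
tool_rot: [0.03, 1.0, -0.0, 0.0]
ft_force: [-0.1, 1.4, -0.9]
grip_width: 0.0113
```

Request:
drive_tool:
  plan:
    - [[0.1, -0.37, 0, 0, 0, 0], [0.13, -0.36, 0, 0, 0, 0], [0.15, -0.35, 0, 0, 0, 0], [0.18, -0.34, 0, 0, 0, 0], [0, 0, 0, 0, 0, 0]]

```text
time: 13.5
position: [0.4384, -0.0973, 0.3499]
tool_rot: [0.03, 1.0, -0.001, 0.001]
ft_force: [-0.7, -0.7, 1.6]
grip_width: 0.0119
```

```bash
python3 - <<'E'
from h import *
st()
b=crop("top",240,110,420,250,4,"t3.png")
E
```

```text
t 13.50 tip [ 0.4386 -0.0976  0.1859] tcp [ 0.4384 -0.0973  0.3499] z [ 0.001 -0.002 -1.   ] jaw [ 0.061  0.998 -0.001] w 0.0119 F [-0.7 -0.7  1.6] q [-0.47  0.38  1.92 -0.    0.84 -1.98]
```

View pics/t3.png

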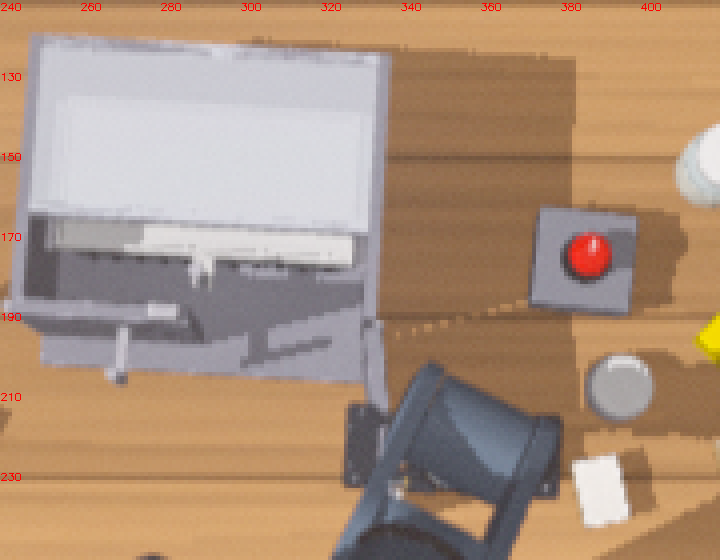

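Request:
drive_tool:
  plan:
    - [[0, 0, 0, 0, 0, 0], [0, 0, 0, 0, 0, 0], [0, 0, 0, 0, 0, 0], [0, 0, 0.4, 0, 0, 0], [0, 0, 0.9, 0, 0, 0], [0, 0, 0.9, 0, 0, 0], [0, 0, 0.9, 0, 0, 0], [0, 0, 0.1, 0, 0, 0]]
  grip: 0.55

```text
time: 14.55
position: [0.438, -0.0963, 0.4316]
tool_rot: [0.03, 1.0, -0.001, 0.002]
ft_force: [-0.1, 1.1, 0.2]
grip_width: 0.0391
```

Request:
drive_tool:
  plan:
    - [[0.4, 0.9, 0, 0, 0, 0], [0.5, 1, 0, 0, 0, 0], [0.5, 1, 0, 0, 0, 0], [0.5, 1, 0, 0, 0, 0], [0.5, 1, 0, 0, 0, 0], [0.5, 1, 0, 0, 0, 0], [0.5, 1, 0, 0, 0, 0], [0.5, 1, 0, 0, 0, 0]]
  grip: 0.3

```text
time: 15.55
position: [0.5352, 0.1021, 0.4288]
tool_rot: [0.03, 1.0, -0.0, -0.001]
ft_force: [-0.2, -0.3, 0.7]
grip_width: 0.0608
```

Request:
drive_tool:
  plan:
    - [[0.5, 1, 0, 0, 0, 0], [0.5, 1, 0, 0, 0, 0], [0.22, 0.56, 0, 0, 0, 0], [0, 0, 0, 0, 0, 0]]

```text
time: 16.05
position: [0.5655, 0.1658, 0.4291]
tool_rot: [0.029, 1.0, -0.0, -0.001]
ft_force: [-0.1, 0.4, 0.2]
grip_width: 0.0613
```

```bash
python3 - <<'E'
from h import *
from arc import cab
st()
k=cab(0,.025); g=lambda z:[*k,z]
print(k)
pts=[[*cab(x,y),z] for z in (.204,.228) for x in (-.007,.007) for y in (.011,.039)]
b=crop("scene",310,130,430,230,6,"s4.png",pts=pts)
E
```

```text
t 16.05 tip [0.5653 0.1657 0.2651] tcp [0.5655 0.1658 0.4291] z [-0.001 -0.    -1.   ] jaw [ 0.059  0.998 -0.   ] w 0.0613 F [-0.1  0.4  0.2] q [ 0.1   0.45  1.5  -0.    1.19 -1.42]
[0.56664669 0.16395811]
```

View pics/s4.png

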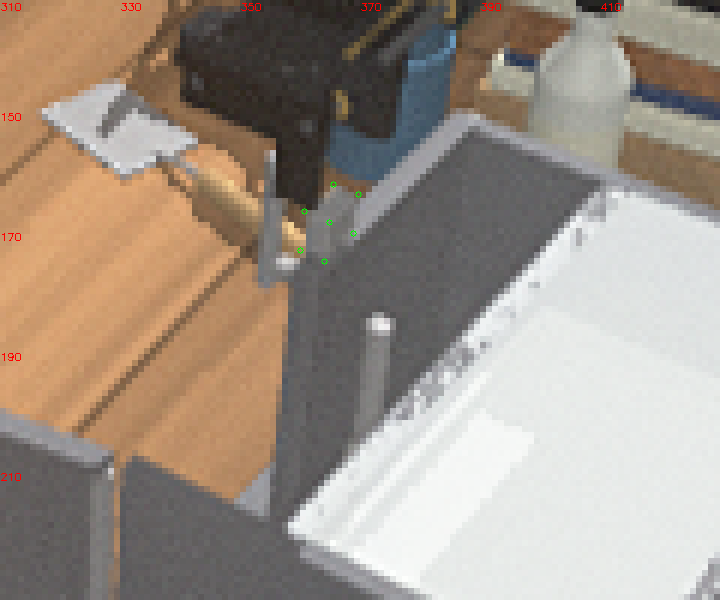

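Request:
drive_tool:
  plan:
    - [[0.05, -0.06, -0.5, 0, 0, 0], [0, 0, -0.5, 0, 0, 0], [0, 0, -0.4, 0, 0, 0], [0, 0, -0.18, 0, 0, 0], [0, 0, 0, 0, 0, 0]]

```text
time: 16.73
position: [0.5669, 0.1636, 0.3897]
tool_rot: [0.03, 1.0, -0.0, -0.0]
ft_force: [0.2, -0.5, -1.4]
grip_width: 0.0608
```

Request:
drive_tool:
  plan:
    - [[0, 0, 0, 0, 0, 0], [0, 0, 0, 0, 0, 0], [0, 0, 0, 0, 0, 0], [0, 0, 0, 0, 0, 0], [0, 0, 0, 0, 0, 0], [0, 0, 0, 0, 0, 0]]
  grip: 1
  force: 30

```text
time: 17.48
position: [0.5669, 0.1625, 0.3905]
tool_rot: [0.03, 1.0, -0.002, -0.0]
ft_force: [-0.6, -5.5, 1.9]
grip_width: 0.0276
```

Request:
drive_tool:
  plan:
    - [[0, -0.04, 0.25, 0, 0, 0], [0, 0, 0.3, 0, 0, 0], [0, 0, 0.3, 0, 0, 0], [0, 0, 0.23, 0, 0, 0], [0, 0, 0, 0, 0, 0], [0, 0, 0, 0, 0, 0]]

```text
time: 18.23
position: [0.5668, 0.1622, 0.4184]
tool_rot: [0.03, 1.0, -0.001, 0.0]
ft_force: [0.6, -5.4, -1.2]
grip_width: 0.0278
```

```bash
python3 - <<'E'
from h import *
from arc import cab
st()
pts=[[*cab(x,y),z] for z in (.204+.028,.228+.028) for x in (-.007,.007) for y in (.011,.039)]
b=crop("scene",310,130,430,230,6,"s5.png",pts=pts)
E
```

```text
t 18.23 tip [0.5669 0.1618 0.2544] tcp [0.5668 0.1622 0.4184] z [ 0.    -0.002 -1.   ] jaw [ 0.059  0.998 -0.002] w 0.0278 F [ 0.6 -5.4 -1.2] q [ 0.09  0.46  1.51 -0.    1.17 -1.42]
```

View pics/s5.png

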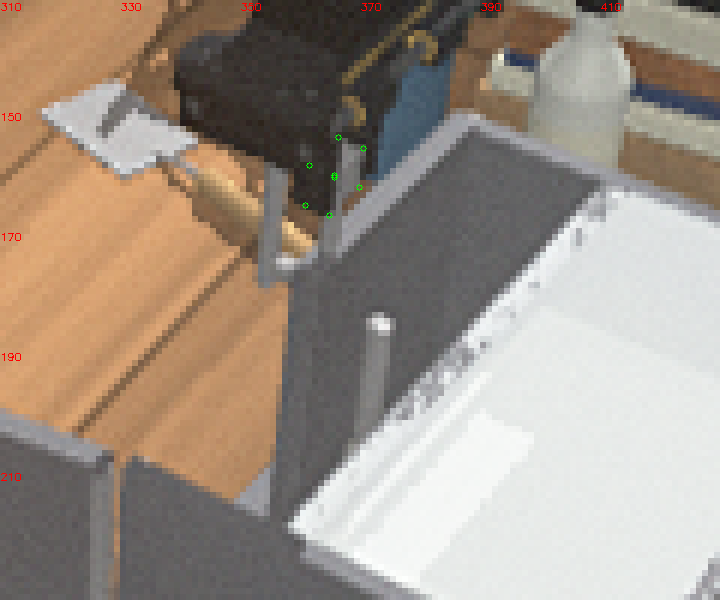

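Request:
drive_tool:
  plan:
    - [[0, 0, 0, 0, 0, 0], [0, 0, 0, 0, 0, 0], [0, 0, 0, 0, 0, 0], [0, 0, 0.6, 0, 0, 0], [0, 0, 0.6, 0, 0, 0], [-0.7, 0.6, 0, 0, 0, 0], [-0.8, 0.7, 0, 0, 0, 0], [-0.72, 0.76, 0, 0, 0, 0]]
  grip: 0.3

```text
time: 19.27
position: [0.5089, 0.2156, 0.4468]
tool_rot: [0.03, 1.0, 0.0, -0.001]
ft_force: [1.2, 0.7, 0.6]
grip_width: 0.061
```

Request:
drive_tool:
  plan:
    - [[0, 0, -0.7, 0, 0, 0], [0, 0, -0.7, 0, 0, 0], [0, 0, -0.7, 0, 0, 0], [0, 0, -0.7, 0, 0, 0], [0, 0, -0.7, 0, 0, 0], [0, 0, 0, 0, 0, 0]]

```text
time: 20.02
position: [0.5092, 0.2152, 0.3583]
tool_rot: [0.029, 1.0, -0.0, -0.003]
ft_force: [-0.5, -0.2, 0.5]
grip_width: 0.061
```

```bash
python3 - <<'E'
from h import *
from arc import cab
st()
b=crop("scene",310,130,430,230,6,"s6.png")
E
```

```text
t 20.02 tip [0.5084 0.215  0.1943] tcp [0.5092 0.2152 0.3583] z [-0.005 -0.001 -1.   ] jaw [ 0.059  0.998 -0.001] w 0.0610 F [-0.5 -0.2  0.5] q [ 0.2   0.49  1.66  0.    0.99 -1.31]
```

View pics/s6.png

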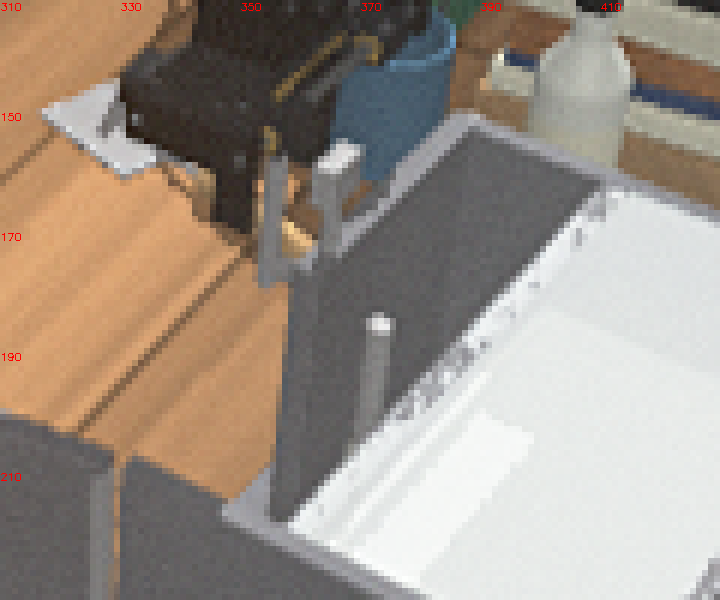

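Request:
drive_tool:
  plan:
    - [[0.05, -0.05, 0, 0, 0, 0], [0, 0, 0, 0, 0, 0], [0, 0, 0, 0, 0, 0], [0, 0, 0, 0, 0, 0], [0, 0, 0, 0, 0, 0], [0, 0, 0, 0, 0, 0], [0, 0, 0, 0, 0, 0]]
  grip: 1
  force: 12

```text
time: 20.95
position: [0.512, 0.2121, 0.3597]
tool_rot: [0.03, 1.0, -0.001, -0.001]
ft_force: [-2.6, -4.8, 3.9]
grip_width: 0.0112
```

Request:
drive_tool:
  plan:
    - [[-0.26, 0.19, 0, 0, 0, -0.68], [-0.25, 0.21, 0, 0, 0, -0.68], [-0.23, 0.22, 0, 0, 0, -0.68], [-0.22, 0.24, 0, 0, 0, -0.68]]

```text
time: 21.45
position: [0.4881, 0.2341, 0.3596]
tool_rot: [0.173, 0.985, -0.001, -0.001]
ft_force: [-0.4, -1.9, 1.2]
grip_width: 0.0116
```

Request:
drive_tool:
  plan:
    - [[-0.2, 0.25, 0, 0, 0, -0.68], [-0.18, 0.27, 0, 0, 0, -0.68], [-0.16, 0.28, 0, 0, 0, -0.68], [-0.14, 0.29, 0, 0, 0, -0.68]]

```text
time: 21.95
position: [0.4715, 0.2617, 0.3597]
tool_rot: [0.311, 0.95, -0.0, -0.0]
ft_force: [0.2, -1.5, -0.7]
grip_width: 0.0115
```

Request:
drive_tool:
  plan:
    - [[-0.12, 0.3, 0, 0, 0, -0.68], [-0.1, 0.31, 0, 0, 0, -0.68], [-0.08, 0.31, 0, 0, 0, -0.68], [-0.05, 0.32, 0, 0, 0, -0.68]]

```text
time: 22.45
position: [0.4632, 0.2929, 0.3597]
tool_rot: [0.443, 0.897, 0.0, 0.001]
ft_force: [1.0, -0.6, -1.7]
grip_width: 0.0116
```

Request:
drive_tool:
  plan:
    - [[-0.03, 0.32, 0, 0, 0, -0.68], [-0.01, 0.32, 0, 0, 0, -0.68], [0.02, 0.32, 0, 0, 0, -0.68], [0.04, 0.32, 0, 0, 0, -0.68]]

```text
time: 22.95
position: [0.4641, 0.3249, 0.3597]
tool_rot: [0.565, 0.825, 0.001, 0.001]
ft_force: [2.8, -1.1, -1.1]
grip_width: 0.0116
```

Request:
drive_tool:
  plan:
    - [[0.06, 0.32, 0, 0, 0, -0.68], [0.08, 0.31, 0, 0, 0, -0.68], [0.11, 0.3, 0, 0, 0, -0.68], [0.13, 0.3, 0, 0, 0, -0.68]]

```text
time: 23.45
position: [0.4739, 0.3554, 0.3597]
tool_rot: [0.677, 0.736, 0.001, 0.001]
ft_force: [3.1, -3.2, -0.9]
grip_width: 0.0116
```

Request:
drive_tool:
  plan:
    - [[0.15, 0.29, 0, 0, 0, -0.68], [0.17, 0.28, 0, 0, 0, -0.68], [0.19, 0.26, 0, 0, 0, -0.68], [0.2, 0.25, 0, 0, 0, -0.68], [0, 0, 0, 0, 0, 0]]

```text
time: 24.08
position: [0.492, 0.3823, 0.3597]
tool_rot: [0.773, 0.634, 0.001, 0.001]
ft_force: [3.6, -2.4, -0.5]
grip_width: 0.0115
```

```bash
python3 - <<'E'
from h import *
st()
b=crop("top",180,110,380,300,4,"t7.png")
E
```

```text
t 24.07 tip [0.4926 0.3823 0.1957] tcp [0.492  0.3823 0.3597] z [ 0.003 -0.    -1.   ] jaw [ 0.981 -0.196  0.003] w 0.0115 F [ 3.6 -2.4 -0.5] q [ 0.48  0.58  1.48 -0.    1.08  0.68]
```

View pics/t7.png

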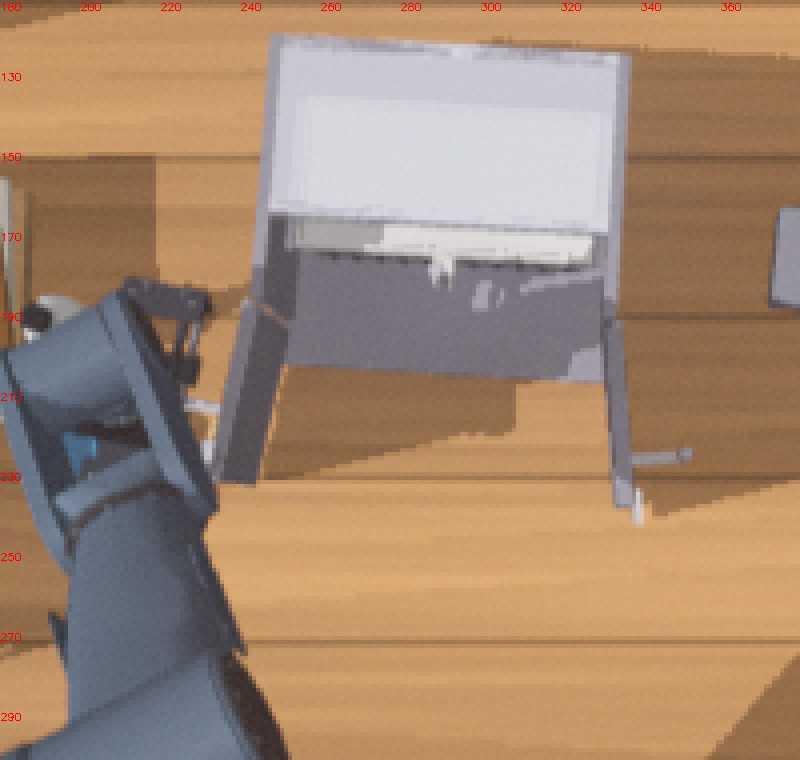

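Request:
drive_tool:
  plan:
    - [[0, 0, 0, 0, 0, 0], [0, 0, 0, 0, 0, 0], [0, 0, 0, 0, 0, 0], [0, 0, 0.6, 0, 0, 0], [0, 0, 1, 0, 0, 0.9], [0, 0, 1, 0, 0, 0.9], [0, 0, 1, 0, 0, 0.9], [0, 0, 0.6, 0, 0, 0.9]]
  grip: 0.55

```text
time: 25.12
position: [0.4906, 0.3827, 0.4677]
tool_rot: [0.64, 0.768, 0.002, 0.001]
ft_force: [0.7, -0.2, -0.7]
grip_width: 0.0392
```

Request:
drive_tool:
  plan:
    - [[0.47, -0.98, 0, 0, 0, 0.9], [0.47, -0.98, 0, 0, 0, 0.9], [0.47, -0.98, 0, 0, 0, 0.9], [0.47, -0.98, 0, 0, 0, 0.9], [0.47, -0.98, 0, 0, 0, 0.9], [0.47, -0.98, 0, 0, 0, 0.9], [0.47, -0.98, 0, 0, 0, 0.9], [0.47, -0.98, 0, 0, 0, 0.9]]
  grip: 0.3

```text
time: 26.12
position: [0.5848, 0.1859, 0.4661]
tool_rot: [0.312, 0.95, 0.001, 0.001]
ft_force: [-0.1, 0.4, 0.0]
grip_width: 0.0604
```

Request:
drive_tool:
  plan:
    - [[0.47, -0.98, 0, 0, 0, 0.9], [0.47, -0.98, 0, 0, 0, 0.9], [0, 0, -1, 0, 0, 0.9], [0, 0, -1, 0, 0, 0.9], [0, 0, 0, 0, 0, 0.1], [0, 0, 0, 0, 0, 0]]

```text
time: 26.88
position: [0.6085, 0.1377, 0.4163]
tool_rot: [0.126, 0.992, 0.0, 0.001]
ft_force: [-0.7, 0.6, 0.5]
grip_width: 0.061
```

```bash
python3 - <<'E'
from h import *
from arc import cab
st(); print(cab(.045,0))
b=crop("scene",310,130,430,230,6,"s8.png",pts=[[*cab(.045,0),.19],[*cab(.045,0),.175]])
E
```

```text
t 26.88 tip [0.6089 0.1378 0.2523] tcp [0.6085 0.1377 0.4163] z [ 0.002  0.    -1.   ] jaw [0.249 0.968 0.001] w 0.0610 F [-0.7  0.6  0.5] q [ 0.04  0.51  1.42  0.    1.2  -1.28]
[0.61012459 0.13639596]
```

View pics/s8.png

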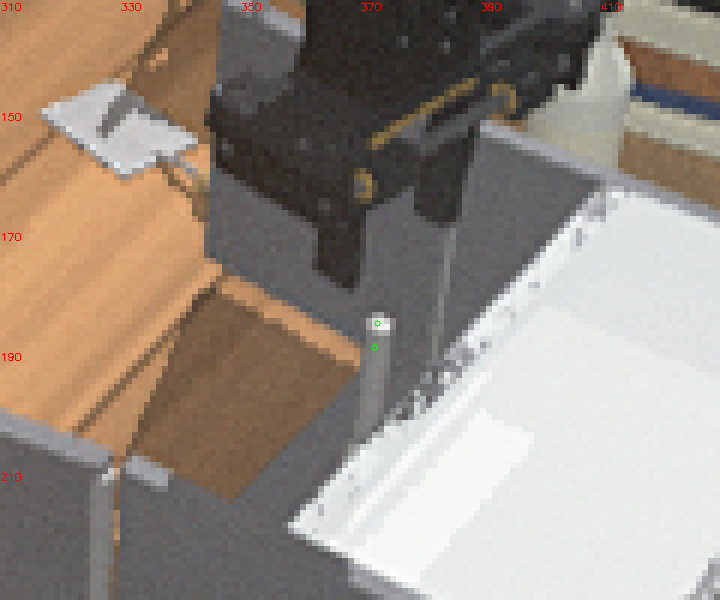

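Request:
drive_tool:
  plan:
    - [[0.07, -0.05, -0.3, 0, 0, 0.95], [0, 0, -0.6, 0, 0, 0.9], [0, 0, -0.7, 0, 0, 0], [0, 0, -0.7, 0, 0, 0], [0, 0, -0.7, 0, 0, 0], [0, 0, -0.08, 0, 0, 0], [0, 0, 0, 0, 0, 0]]

```text
time: 27.8
position: [0.6101, 0.1362, 0.3376]
tool_rot: [0.029, 1.0, -0.0, -0.0]
ft_force: [-0.4, -0.1, 0.4]
grip_width: 0.0605
```

Request:
drive_tool:
  plan:
    - [[0, 0, 0, 0, 0, 0], [0, 0, 0, 0, 0, 0], [0, 0, 0, 0, 0, 0], [0, 0, 0, 0, 0, 0], [0, 0, 0, 0, 0, 0], [0, 0, 0, 0, 0, 0], [0, 0, 0, 0, 0, 0]]
  grip: 1
  force: 20

```text
time: 28.68
position: [0.6099, 0.1354, 0.3378]
tool_rot: [0.028, 1.0, -0.001, -0.0]
ft_force: [0.3, -4.4, 0.1]
grip_width: 0.0135
```

Request:
drive_tool:
  plan:
    - [[-0.4, 0.02, 0, 0, 0, 0], [-0.4, 0.02, 0, 0, 0, 0], [-0.4, 0.02, 0, 0, 0, 0], [-0.4, 0.02, 0, 0, 0, 0], [-0.4, 0.02, 0, 0, 0, 0], [-0.4, 0.02, 0, 0, 0, 0], [-0.4, 0.02, 0, 0, 0, 0], [-0.4, 0.02, 0, 0, 0, 0]]

```text
time: 29.68
position: [0.5305, 0.1398, 0.3378]
tool_rot: [0.029, 1.0, -0.0, 0.002]
ft_force: [2.0, -3.6, -4.0]
grip_width: 0.0136
```

Request:
drive_tool:
  plan:
    - [[-0.4, 0.02, 0, 0, 0, 0], [-0.4, 0.03, 0, 0, 0, 0], [-0.4, 0.03, 0, 0, 0, 0], [-0.4, 0.03, 0, 0, 0, 0], [-0.4, 0.03, 0, 0, 0, 0], [-0.4, 0.03, 0, 0, 0, 0], [-0.4, 0.03, 0, 0, 0, 0], [-0.4, 0.03, 0, 0, 0, 0]]

```text
time: 30.68
position: [0.4501, 0.1451, 0.3377]
tool_rot: [0.028, 1.0, -0.001, 0.001]
ft_force: [1.9, -9.6, -2.5]
grip_width: 0.0134
```

Request:
drive_tool:
  plan:
    - [[-0.25, 0.02, 0, 0, 0, 0], [-0.1, 0, 0, 0, 0, 0], [0, 0, 0, 0, 0, 0], [0, 0, 0, 0, 0, 0]]

```text
time: 31.18
position: [0.441, 0.1456, 0.3377]
tool_rot: [0.028, 1.0, -0.001, -0.0]
ft_force: [0.6, -9.3, -1.2]
grip_width: 0.0129
```

```bash
python3 - <<'E'
from h import *
st()
b=crop("top",220,110,360,260,5,"t9.png")
E
```

```text
t 31.18 tip [0.4409 0.1451 0.1737] tcp [0.441  0.1456 0.3377] z [-0.    -0.003 -1.   ] jaw [ 0.056  0.998 -0.003] w 0.0129 F [ 0.6 -9.3 -1.2] q [ 0.08  0.42  1.89 -0.    0.83 -1.43]
```

View pics/t9.png

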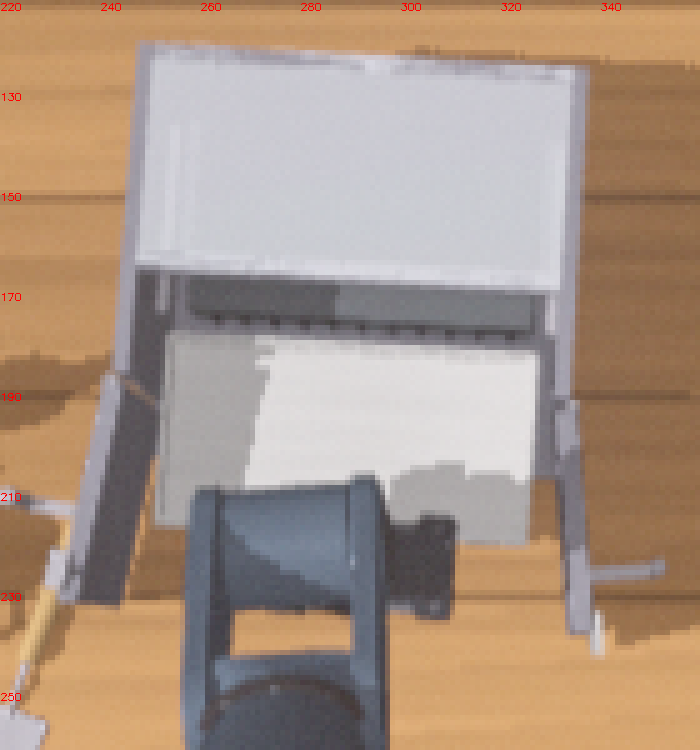

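Request:
drive_tool:
  plan:
    - [[0, 0, 0, 0, 0, 0], [0, 0, 0, 0, 0, 0], [0, 0, 0, 0, 0, 0], [0, 0, 0.6, 0, 0, 0], [0, 0, 1, 0, 0, 0], [0, 0, 1, 0, 0, 0], [0, 0, 1, 0, 0, 0], [0, -0.6, 1, 0, 0, 0]]
  grip: 0.5

```text
time: 32.22
position: [0.4408, 0.1322, 0.4536]
tool_rot: [0.028, 1.0, 0.001, 0.0]
ft_force: [0.9, 0.1, 1.1]
grip_width: 0.0434
```

Request:
drive_tool:
  plan:
    - [[0, -1, 0, 0, 0, 0.3], [0, -1, 0, 0, 0, 0.3], [0, -1, 0, 0, 0, 0.3], [0, -1, 0, 0, 0, 0.3], [0, -1, 0, 0, 0, 0.3], [0, -1, 0, 0, 0, 0.3], [0, -1, 0, 0, 0, 0.3], [0, -1, 0, 0, 0, 0.35]]
  grip: 0.1

```text
time: 33.22
position: [0.441, -0.0689, 0.4528]
tool_rot: [-0.1, 0.995, 0.0, 0.0]
ft_force: [1.1, -0.6, -0.2]
grip_width: 0.0784
```

```bash
cat > look.py <<'E'
from meas import *
t=sys.argv[1]; st()
a=camera("top"); b=camera("scene")
cv2.imwrite(f"pics/{t}_t.png",a[:,:,::-1]); cv2.imwrite(f"pics/{t}_s.png",b[:,:,::-1])
crop("top",220,110,480,290,3,f"{t}_tc.png",a); crop("scene",130,130,470,400,2,f"{t}_sc.png",b)
for o in panels(top=a,scene=b): print(o)
E
python3 look.py l1
```

```text
t 33.23 tip [ 0.4411 -0.0688  0.2888] tcp [ 0.441  -0.0689  0.4528] z [ 0.     0.001 -1.   ] jaw [-0.199  0.98   0.001] w 0.0784 F [ 1.1 -0.6 -0.2] q [-0.41  0.22  1.8   0.    1.12 -2.18]
('top', array([-0.2146, -1.2014]), array([76.6, 50.5]), 82.0)
('top', array([-0.0401, -0.9031]), array([76.2, 55.2]), -3.0)
('top', array([ 0.4078, -0.2633]), array([67. , 44.5]), 11.2)
('top', array([ 0.4311, -0.4128]), array([67.2, 44.5]), 12.7)
('top', array([ 1.1234, -1.2228]), array([83.2, 29.5]), -3.8)
('scene', array([ 0.4331, -0.413 ]), array([65.8, 44.6]), 12.9)
('scene', array([ 0.4099, -0.2634]), array([65.7, 45. ]), 11.6)
```

View pics/l1_tc.png

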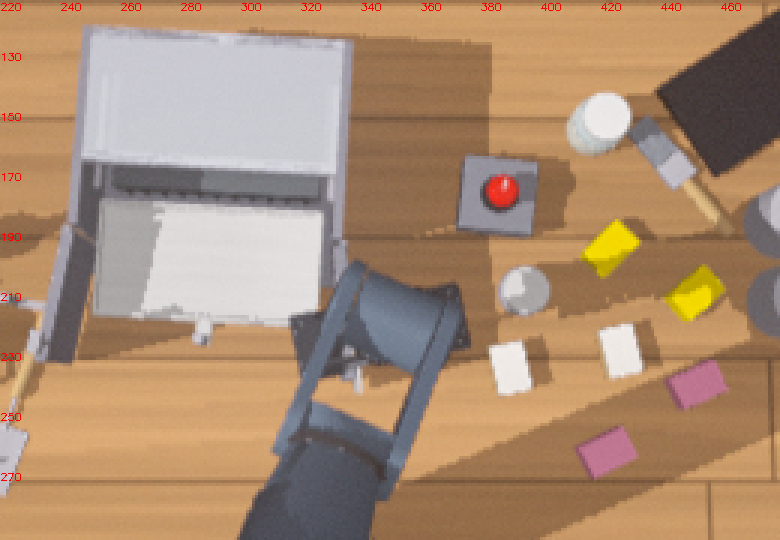

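View pics/l1_sc.png

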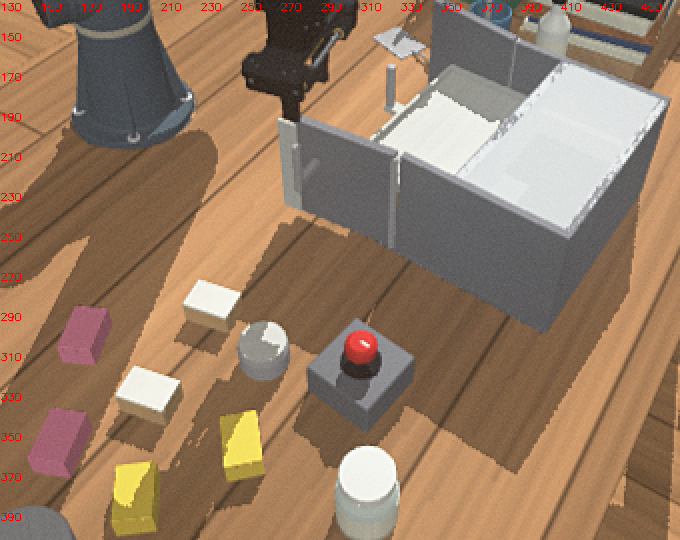

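Request:
drive_tool:
  plan:
    - [[-0.15, -0.95, 0, 0, 0, 0], [-0.16, -0.98, 0, 0, 0, 0], [-0.16, -0.98, 0, 0, 0, 0], [-0.16, -0.98, 0, 0, 0, 0], [-0.16, -0.98, 0, 0, 0, 0], [-0.16, -0.98, -0.5, 0, 0, 0], [-0.17, -0.98, -1, 0, 0, 0], [-0.17, -0.95, -1, 0, 0, 0]]

```text
time: 34.33
position: [0.4091, -0.2628, 0.3898]
tool_rot: [-0.099, 0.995, 0.0, 0.001]
ft_force: [-0.4, 0.3, 0.2]
grip_width: 0.0783
```

Request:
drive_tool:
  plan:
    - [[0, 0, -1, 0, 0, 0], [0, 0, -1, 0, 0, 0], [0, 0, -1, 0, 0, 0], [0, 0, -1, 0, 0, 0], [0, 0, -1, 0, 0, 0], [0, 0, -0.5, 0, 0, 0], [0, 0, 0, 0, 0, 0]]

```text
time: 35.2
position: [0.409, -0.2624, 0.2522]
tool_rot: [-0.1, 0.995, 0.001, -0.0]
ft_force: [-0.4, 0.6, 0.1]
grip_width: 0.0784
```

```bash
python3 look.py l2
```

```text
t 35.20 tip [ 0.4089 -0.2622  0.0882] tcp [ 0.409  -0.2624  0.2522] z [-0.001  0.002 -1.   ] jaw [-0.198  0.98   0.002] w 0.0784 F [-0.4  0.6  0.1] q [-0.8   0.6   1.9   0.    0.64 -2.57]
('top', array([-0.1129, -1.0026]), array([63.2, 59.5]), 59.0)
('top', array([ 0.0913, -1.0768]), array([74.6, 39.9]), 13.7)
('top', array([ 0.3729, -1.1046]), array([73. , 48.5]), -3.7)
('top', array([ 0.4384, -1.0803]), array([75.8, 37.2]), 23.7)
('top', array([ 0.5153, -0.2856]), array([59.1, 50.2]), -60.5)
('top', array([ 0.5768, -1.0951]), array([82.6, 40.1]), 5.9)
('top', array([ 0.7162, -1.2215]), array([74.6, 28.9]), -3.9)
('scene', array([ 0.5102, -0.2803]), array([59.1, 56. ]), 32.7)
('scene', array([ 0.4212, -0.2567]), array([50.3, 44.7]), 11.0)
```

View pics/l2_sc.png

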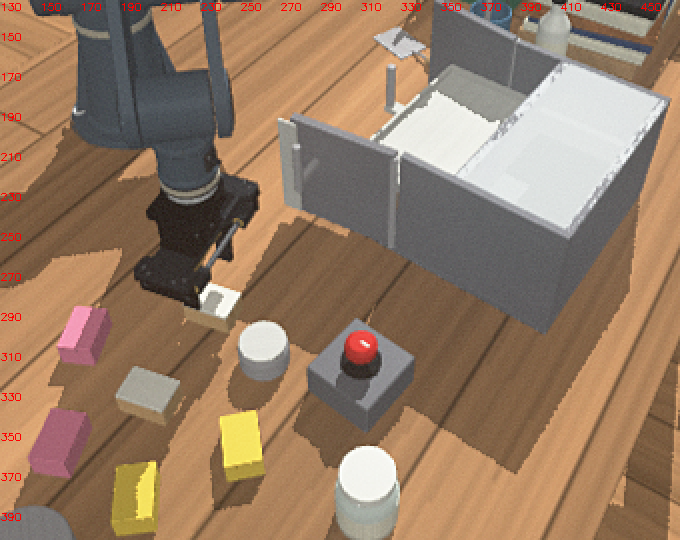

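Request:
drive_tool:
  plan:
    - [[0, -0.03, -0.7, 0, 0, 0], [0, 0, -0.7, 0, 0, 0], [0, 0, -0.6, 0, 0, 0], [0, 0, -0.45, 0, 0, 0], [0, 0, 0, 0, 0, 0]]

```text
time: 35.92
position: [0.4088, -0.2637, 0.191]
tool_rot: [-0.1, 0.995, 0.0, -0.0]
ft_force: [0.2, 0.5, -0.2]
grip_width: 0.078
```

Request:
drive_tool:
  plan:
    - [[0, 0, 0, 0, 0, 0], [0, 0, 0, 0, 0, 0], [0, 0, 0, 0, 0, 0], [0, 0, 0, 0, 0, 0], [0, 0, 0, 0, 0, 0], [0, 0, 0, 0, 0, 0]]
  grip: 1
  force: 30

```text
time: 36.67
position: [0.409, -0.2638, 0.1917]
tool_rot: [-0.1, 0.995, -0.0, 0.0]
ft_force: [0.0, 0.7, 3.4]
grip_width: 0.045
```

Request:
drive_tool:
  plan:
    - [[0, 0, 0.3, 0, 0, 0], [0, 0, 0.6, 0, 0, 0], [0, 0, 1, 0, 0, 0], [0, 0, 1, 0, 0, 0], [0, 0, 1, 0, 0, 0], [0, 0, 1, 0, 0, 0], [0, 0, 1, 0, 0, 0], [0, 0, 1, 0, 0, 0]]

```text
time: 37.67
position: [0.4085, -0.2633, 0.3657]
tool_rot: [-0.1, 0.995, -0.0, 0.0]
ft_force: [-0.6, 0.4, -1.8]
grip_width: 0.0445
```

```bash
python3 - <<'E'
from h import *
st()
E
```

```text
t 37.67 tip [ 0.4086 -0.2634  0.2017] tcp [ 0.4085 -0.2633  0.3657] z [ 0. -0. -1.] jaw [-0.198  0.98  -0.   ] w 0.0445 F [-0.6  0.4 -1.8] q [-0.8   0.4   1.82 -0.    0.92 -2.57]
```

```bash
python3 - <<'E'
from h import *
import arc
def tr(x,y,c=(.5408,.1393),a=-.0579):
    k,s=np.cos(a),np.sin(a); return [c[0]+k*x-s*y,c[1]+s*x+k*y]
pts=[[*tr(x,y),z] for x in(-.075,.075) for y in(-.145,.145) for z in (.118,)]+[[*tr(-.1,0),.19]]
for n in("top","scene"):
    im=cv2.imread(f"pics/l1_{n[0]}.png")[:,:,::-1]
    if n=="top": crop(n,230,160,350,240,6,"ov_t.png",im,pts)
    else: crop(n,300,130,420,230,6,"ov_s.png",im,pts)
for y in(-.05,.05): print(tr(0,y))
E
```

```text
[np.float64(0.5379066172667141), np.float64(0.08938378683875625)]
[np.float64(0.5436933827332858), np.float64(0.18921621316124376)]
```

View pics/ov_t.png

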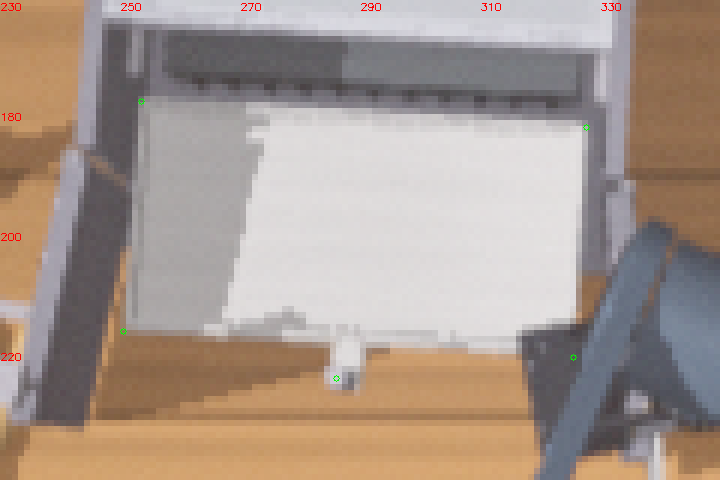

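View pics/ov_s.png

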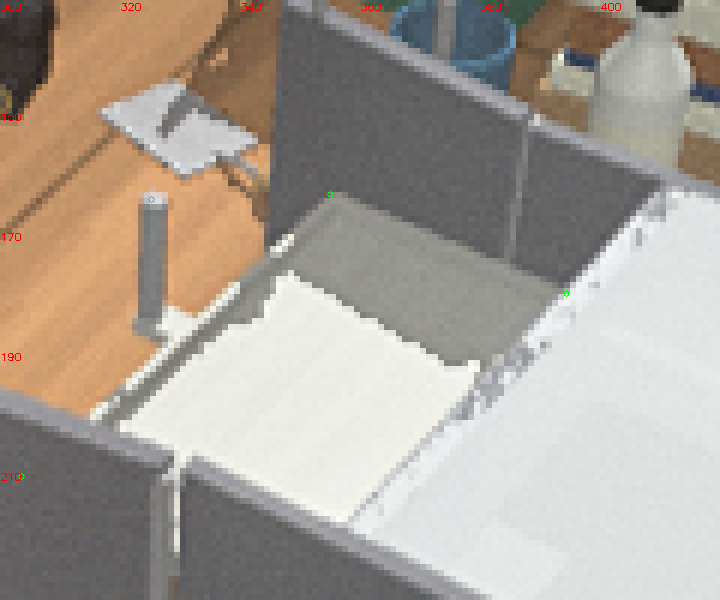

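Request:
drive_tool:
  plan:
    - [[0, 0.5, 1, 0, 0, 0], [0.3, 0.9, 1, 0, 0, 0], [0.37, 1, 0.7, 0, 0, -0.3], [0.37, 1, 0, 0, 0, -0.3], [0.37, 1, 0, 0, 0, -0.3], [0.37, 1, 0, 0, 0, -0.3], [0.37, 1, 0, 0, 0, -0.3], [0.37, 1, 0, 0, 0, -0.3]]

```text
time: 38.67
position: [0.4715, -0.0776, 0.4323]
tool_rot: [-0.005, 1.0, -0.0, 0.0]
ft_force: [0.5, -0.6, -1.1]
grip_width: 0.045
```

Request:
drive_tool:
  plan:
    - [[0.37, 1, 0, 0, 0, -0.3], [0.37, 1, 0, 0, 0, -0.35], [0.37, 1, 0, 0, 0, 0], [0.37, 1, 0, 0, 0, 0], [0.37, 1, 0, 0, 0, 0], [0.37, 1, 0, 0, 0, 0], [0.37, 0.66, 0, 0, 0, 0], [0.07, 0, 0, 0, 0, 0]]

```text
time: 39.67
position: [0.5385, 0.0885, 0.4319]
tool_rot: [0.028, 1.0, -0.0, 0.0]
ft_force: [0.4, -0.4, -1.8]
grip_width: 0.045
```

```bash
python3 - <<'E'
from h import *
st()
E
```

```text
t 39.67 tip [0.5386 0.0884 0.2679] tcp [0.5385 0.0885 0.4319] z [ 0.001 -0.    -1.   ] jaw [ 0.055  0.998 -0.   ] w 0.0450 F [ 0.4 -0.4 -1.8] q [-0.04  0.39  1.6  -0.    1.15 -1.56]
```

Request:
drive_tool:
  plan:
    - [[0, 0, -0.9, 0, 0, 0], [0, 0, -0.9, 0, 0, 0], [0, 0, -0.9, 0, 0, 0], [0, 0, -0.9, 0, 0, 0], [0, 0, -0.8, 0, 0, 0], [0, 0, -0.5, 0, 0, 0], [0, 0, -0.3, 0, 0, 0], [0, 0, 0, 0, 0, 0]]

```text
time: 40.67
position: [0.5384, 0.0875, 0.3014]
tool_rot: [0.029, 1.0, -0.0, -0.0]
ft_force: [0.5, 0.5, -1.1]
grip_width: 0.0449
```

Request:
drive_tool:
  plan:
    - [[0, 0, -0.1, 0, 0, 0], [0, 0, -0.06, 0, 0, 0], [0, 0, 0, 0, 0, 0]]

```text
time: 41.05
position: [0.5384, 0.0878, 0.2977]
tool_rot: [0.028, 1.0, -0.0, 0.0]
ft_force: [0.2, 0.2, -1.4]
grip_width: 0.0447
```

```bash
python3 - <<'E'
from h import *
st(); crop("scene",300,110,440,220,5,"s10.png")
E
```

```text
t 41.05 tip [0.5385 0.0878 0.1337] tcp [0.5384 0.0878 0.2977] z [ 0. -0. -1.] jaw [ 0.057  0.998 -0.   ] w 0.0447 F [ 0.2  0.2 -1.4] q [-0.04  0.57  1.73 -0.    0.84 -1.56]
```

View pics/s10.png

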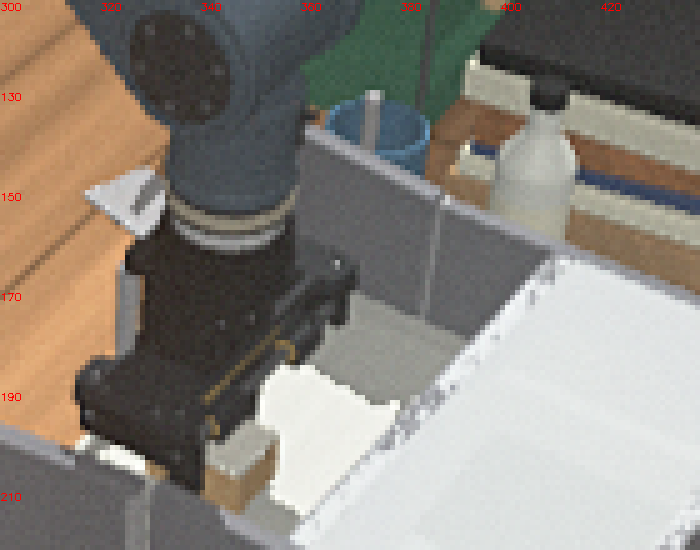

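Request:
drive_tool:
  plan:
    - [[0, 0, -0.05, 0, 0, 0], [0, 0, -0.04, 0, 0, 0], [0, 0, 0, 0, 0, 0]]

```text
time: 41.48
position: [0.5386, 0.0878, 0.2967]
tool_rot: [0.028, 1.0, -0.0, 0.001]
ft_force: [-1.9, -0.5, 7.4]
grip_width: 0.0447
```

Request:
drive_tool:
  plan:
    - [[0, 0, 0, 0, 0, 0], [0, 0, 0, 0, 0, 0], [0, 0, 0, 0, 0, 0], [0, 0, 0.3, 0, 0, 0], [0, 0, 0.8, 0, 0, 0], [0, 0, 1, 0, 0, 0], [0, 0, 1, 0, 0, 0], [0, 0, 1, 0, 0, 0]]
  grip: 0.3

```text
time: 42.48
position: [0.5383, 0.0877, 0.3989]
tool_rot: [0.029, 1.0, 0.0, 0.0]
ft_force: [-0.0, 1.1, -0.5]
grip_width: 0.0614
```

Request:
drive_tool:
  plan:
    - [[0, 0, 1, 0, 0, 0], [0, -0.5, 1, 0, 0, -0.5], [-0.15, -0.7, 0, 0, 0, -0.97], [-0.15, -0.7, 0, 0, 0, -0.97], [-0.15, -0.7, 0, 0, 0, -0.97], [-0.15, -0.7, 0, 0, 0, -0.97], [-0.15, -0.7, 0, 0, 0, -0.97], [-0.15, -0.7, 0, 0, 0, -0.97]]
  grip: 0.1

```text
time: 43.48
position: [0.5156, -0.0303, 0.4482]
tool_rot: [0.353, 0.936, 0.0, 0.0]
ft_force: [0.0, -0.3, 0.3]
grip_width: 0.0782
```

Request:
drive_tool:
  plan:
    - [[-0.15, -0.7, 0, 0, 0, -0.97], [-0.15, -0.7, 0, 0, 0, -0.97], [-0.15, -0.7, 0, 0, 0, -0.97], [-0.15, -0.7, 0, 0, 0, -0.97], [-0.15, -0.7, 0, 0, 0, -0.97], [-0.15, -0.7, 0, 0, 0, -0.97], [-0.15, -0.7, 0, 0, 0, -0.97], [-0.15, -0.7, 0, 0, 0, -0.97]]

```text
time: 44.48
position: [0.4856, -0.1703, 0.4482]
tool_rot: [0.694, 0.72, 0.0, 0.0]
ft_force: [-0.3, 0.7, -0.5]
grip_width: 0.0782
```

```bash
python3 look.py l3
```

```text
t 44.48 tip [ 0.4857 -0.1703  0.2842] tcp [ 0.4856 -0.1703  0.4482] z [ 0. -0. -1.] jaw [0.999 0.036 0.   ] w 0.0782 F [-0.3  0.7 -0.5] q [-0.55  0.33  1.65  0.    1.16 -0.59]
('top', array([ 0.4381, -0.4106]), array([55.8, 44.5]), 12.7)
('scene', array([ 0.4405, -0.4107]), array([53.7, 44.6]), 12.9)
('scene', array([ 0.5103, -0.2803]), array([59.1, 56. ]), 32.7)
```

View pics/l3_tc.png

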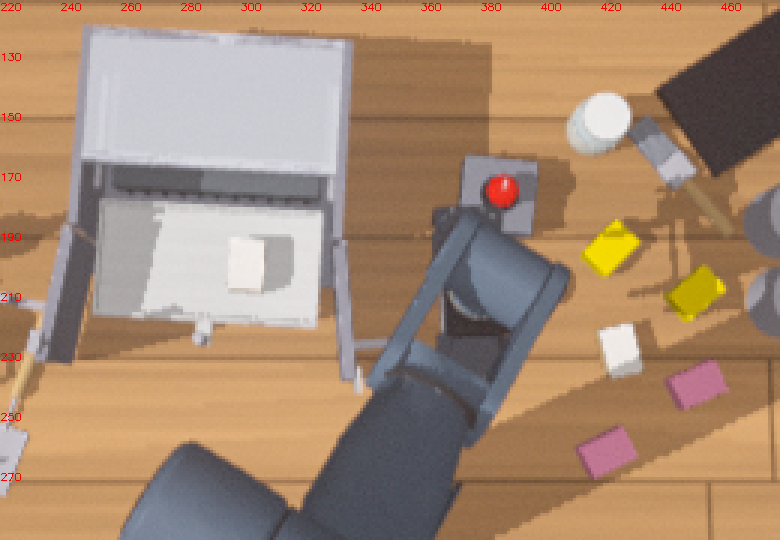

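View pics/l3_sc.png

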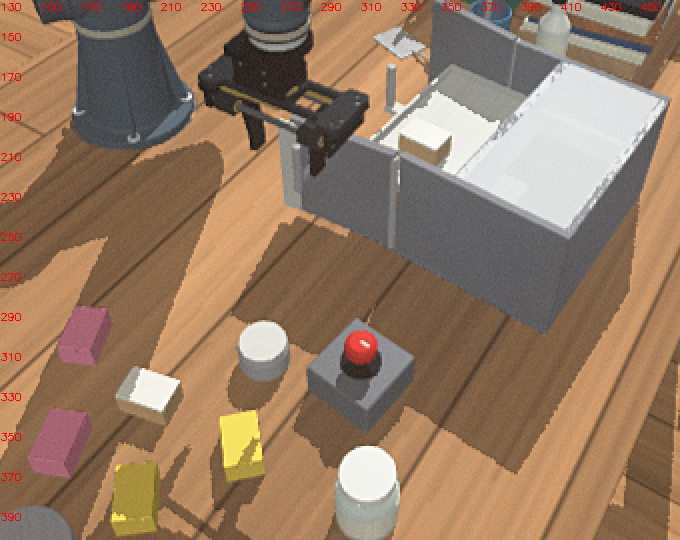

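Request:
drive_tool:
  plan:
    - [[-0.15, -0.7, 0, 0, 0, -0.95], [-0.15, -0.7, 0, 0, 0, -0.95], [-0.15, -0.7, 0, 0, 0, -0.95], [-0.15, -0.7, 0, 0, 0, -0.95], [-0.15, -0.7, 0, 0, 0, -0.95], [-0.15, -0.7, 0, 0, 0, -0.95], [-0.15, -0.7, 0, 0, 0, -0.95], [-0.15, -0.7, 0, 0, 0, -0.95]]

```text
time: 45.58
position: [0.456, -0.3095, 0.448]
tool_rot: [0.918, 0.396, 0.0, -0.0]
ft_force: [-0.2, -0.5, 0.1]
grip_width: 0.0782
```

Request:
drive_tool:
  plan:
    - [[-0.15, -0.7, 0, 0, 0, -0.95], [-0.15, -0.7, 0, 0, 0, -0.95], [-0.15, -0.7, -0.5, 0, 0, -0.95], [-0.15, -0.7, -1, 0, 0, -0.95], [-0.15, -0.7, -1, 0, 0, -0.95], [-0.15, -0.6, -1, 0, 0, -0.85], [0, 0, -1, 0, 0, 0], [0, 0, 0, 0, 0, 0]]

```text
time: 46.58
position: [0.4332, -0.4112, 0.3334]
tool_rot: [0.993, 0.114, -0.001, -0.002]
ft_force: [-0.1, 0.4, -0.2]
grip_width: 0.078
```

```bash
python3 look.py l4
```

```text
t 46.58 tip [ 0.4327 -0.4105  0.1694] tcp [ 0.4332 -0.4112  0.3334] z [-0.003  0.005 -1.   ] jaw [ 0.227 -0.974 -0.005] w 0.0780 F [-0.1  0.4 -0.2] q [-0.95  0.58  1.57  0.    1.    0.4 ]
('top', array([-0.039 , -0.9037]), array([76.6, 50.9]), -7.5)
('top', array([ 0.2382, -1.0202]), array([48.6, 38.5]), 68.3)
('top', array([ 0.514 , -0.2864]), array([57.2, 57. ]), -0.9)
('top', array([ 1.1216, -1.2207]), array([77.9, 29.5]), -12.8)
('scene', array([ 0.4455, -0.4096]), array([45.1, 42.7]), -77.1)
('scene', array([ 0.5102, -0.2803]), array([59.1, 56. ]), 32.7)
('scene', array([0.3218, 0.3871]), array([84.4, 53.9]), -19.7)
```

View pics/l4_sc.png

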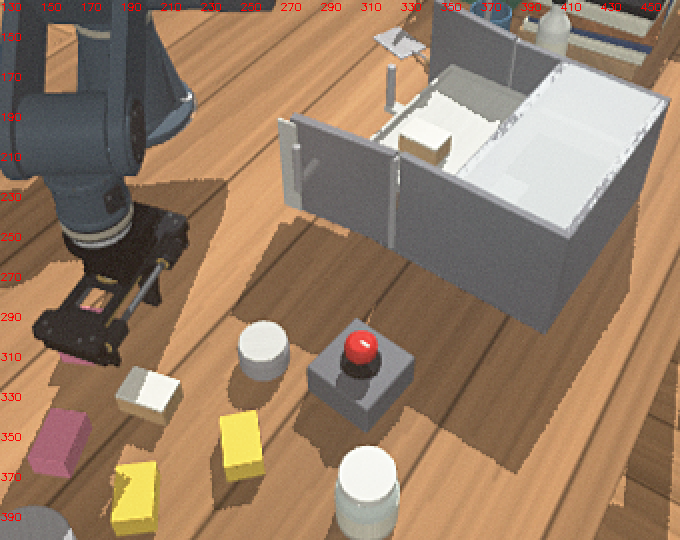

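```bash
python3 - <<'E'
from h import *
c=lambda u,v:(u/4-.5+360,v/4-.5+140)
print(unp("top",[c(327,390),c(390,360),c(410,395),c(350,427)],.036))
print(unp("top",[c(207,478),c(270,447),c(290,487),c(233,517)],.036))
E
```

```text
[[ 0.38870961 -0.47151383  0.036     ]
 [ 0.41890908 -0.53615991  0.036     ]
 [ 0.38362684 -0.55528996  0.036     ]
 [ 0.3515439  -0.49370408  0.036     ]]
[[ 0.30070582 -0.34839692  0.036     ]
 [ 0.3315869  -0.41250566  0.036     ]
 [ 0.29167765 -0.43164973  0.036     ]
 [ 0.26192559 -0.37368898  0.036     ]]
```

Request:
drive_tool:
  plan:
    - [[0, -0.04, -1, 0, 0, 0], [0, 0, -1, 0, 0, 0], [0, 0, -1, 0, 0, 0], [0, 0, -1, 0, 0, 0], [0, 0, -0.8, 0, 0, 0], [0, 0, -0.6, 0, 0, 0], [0, 0, -0.28, 0, 0, 0], [0, 0, 0, 0, 0, 0]]
  grip: 0.2

```text
time: 47.68
position: [0.4336, -0.4133, 0.1935]
tool_rot: [0.994, 0.114, 0.0, 0.0]
ft_force: [-0.6, 0.2, -0.1]
grip_width: 0.0694
```

Request:
drive_tool:
  plan:
    - [[0, 0, 0, 0, 0, 0], [0, 0, 0, 0, 0, 0], [0, 0, 0, 0, 0, 0], [0, 0, 0, 0, 0, 0], [0, 0, 0, 0, 0, 0], [0, 0, 0, 0, 0, 0]]
  grip: 1
  force: 30

```text
time: 48.42
position: [0.4335, -0.4134, 0.1936]
tool_rot: [0.994, 0.114, 0.0, 0.0]
ft_force: [-0.7, -0.5, 3.2]
grip_width: 0.0452
```

Request:
drive_tool:
  plan:
    - [[0, 0, 0.3, 0, 0, 0], [0, 0, 0.6, 0, 0, 0], [0, 0, 1, 0, 0, 0], [0, 0, 1, 0, 0, 0], [0, 0, 1, 0, 0, 0], [0, 0, 1, 0, 0, 0], [0, 0, 1, 0, 0, 0], [0, 0, 1, 0, 0, 0]]

```text
time: 49.42
position: [0.4332, -0.4129, 0.3674]
tool_rot: [0.994, 0.114, 0.0, 0.0]
ft_force: [-0.4, 0.9, -1.0]
grip_width: 0.0446
```

```bash
python3 - <<'E'
from h import *
st()
E
```

```text
t 49.42 tip [ 0.4333 -0.4129  0.2034] tcp [ 0.4332 -0.4129  0.3674] z [ 0. -0. -1.] jaw [ 0.226 -0.974  0.   ] w 0.0446 F [-0.4  0.9 -1. ] q [-0.95  0.54  1.54  0.    1.07  0.4 ]
```

Request:
drive_tool:
  plan:
    - [[0.1, 0.5, 1, 0, 0, 0], [0.18, 1, 1, 0, 0, 0], [0.18, 1, 0.8, 0, 0, -0.3], [0.18, 1, 0, 0, 0, -0.3], [0.18, 1, 0, 0, 0, -0.3], [0.18, 1, 0, 0, 0, -0.3], [0.18, 1, 0, 0, 0, -0.3], [0.18, 1, 0, 0, 0, -0.3]]

```text
time: 50.42
position: [0.4671, -0.2246, 0.4365]
tool_rot: [1.0, 0.019, 0.0, 0.0]
ft_force: [-0.0, -0.0, -1.7]
grip_width: 0.0446
```

Request:
drive_tool:
  plan:
    - [[0.18, 1, 0, 0, 0, -0.3], [0.18, 1, 0, 0, 0, -0.3], [0.18, 1, 0, 0, 0, -0.33], [0.18, 1, 0, 0, 0, 0], [0.18, 1, 0, 0, 0, 0], [0.18, 1, 0, 0, 0, 0], [0.18, 1, 0, 0, 0, 0], [0.18, 1, 0, 0, 0, 0]]

```text
time: 51.42
position: [0.503, -0.0248, 0.4365]
tool_rot: [1.0, -0.029, 0.0, 0.0]
ft_force: [-0.5, -0.2, -0.6]
grip_width: 0.0449
```

Request:
drive_tool:
  plan:
    - [[0.18, 1, 0, 0, 0, 0], [0.18, 1, 0, 0, 0, 0], [0.18, 1, 0, 0, 0, 0], [0.18, 1, 0, 0, 0, 0], [0.18, 1, 0, 0, 0, 0], [0.18, 1, 0, 0, 0, 0], [0.18, 1, 0, 0, 0, 0], [0.18, 1, 0, 0, 0, 0]]

```text
time: 52.42
position: [0.539, 0.1751, 0.4365]
tool_rot: [1.0, -0.029, 0.0, -0.0]
ft_force: [0.9, -0.7, -0.7]
grip_width: 0.0449
```

```bash
python3 - <<'E'
from h import *
st()
E
```

```text
t 52.42 tip [0.539  0.1751 0.2725] tcp [0.539  0.1751 0.4365] z [ 0.  0. -1.] jaw [-0.058 -0.998 -0.   ] w 0.0449 F [ 0.9 -0.7 -0.7] q [ 0.12  0.41  1.54 -0.    1.18  1.75]
```

Request:
drive_tool:
  plan:
    - [[0.19, 0.54, 0, 0, 0, 0], [0, 0, -0.9, 0, 0, 0], [0, 0, -0.9, 0, 0, 0], [0, 0, -0.9, 0, 0, 0], [0, 0, -0.9, 0, 0, 0], [0, 0, -0.9, 0, 0, 0], [0, 0, -0.6, 0, 0, 0], [0, 0, -0.2, 0, 0, 0]]

```text
time: 53.42
position: [0.5441, 0.1875, 0.3026]
tool_rot: [1.0, -0.029, -0.001, 0.0]
ft_force: [0.0, -0.1, -2.0]
grip_width: 0.0452
```

Request:
drive_tool:
  plan:
    - [[0, 0, -0.12, 0, 0, 0], [0, 0, -0.1, 0, 0, 0], [0, 0, 0, 0, 0, 0]]

```text
time: 53.8
position: [0.5445, 0.1878, 0.2986]
tool_rot: [1.0, -0.029, 0.001, -0.0]
ft_force: [-0.2, -0.8, 0.6]
grip_width: 0.0447
```

Request:
drive_tool:
  plan:
    - [[0, 0, -0.05, 0, 0, 0], [0, 0, -0.02, 0, 0, 0], [0, 0, 0, 0, 0, 0]]

```text
time: 54.18
position: [0.5446, 0.1878, 0.2985]
tool_rot: [1.0, -0.029, 0.002, -0.0]
ft_force: [-2.6, -0.5, 10.8]
grip_width: 0.0445
```

Request:
drive_tool:
  plan:
    - [[0, 0, 0, 0, 0, 0], [0, 0, 0, 0, 0, 0], [0, 0, 0, 0, 0, 0], [0, 0, 0.3, 0, 0, 0], [0, 0, 0.8, 0, 0, 0], [0, 0, 1, 0, 0, 0], [0, 0, 1, 0, 0, 0], [-0.5, 0, 1, 0, 0, 0]]
  grip: 0.3

```text
time: 55.18
position: [0.5322, 0.1877, 0.3997]
tool_rot: [1.0, -0.029, 0.001, -0.0]
ft_force: [0.3, 0.7, -0.3]
grip_width: 0.0611
```

Request:
drive_tool:
  plan:
    - [[-0.7, -0.2, 0.5, 0, 0, 0], [-0.8, -0.3, 0, 0, 0, 0], [-0.8, -0.4, 0, 0, 0, 0], [-0.8, -0.4, 0, 0, 0, 0], [-0.5, -0.4, 0, 0, 0, 0], [0, 0, 0, 0, 0, 0]]
  grip: 0.5

```text
time: 55.92
position: [0.4412, 0.1448, 0.4113]
tool_rot: [1.0, -0.03, 0.0, -0.0]
ft_force: [-0.6, -0.1, -0.2]
grip_width: 0.0438
```

```bash
python3 look.py l5
```

```text
t 55.92 tip [0.4412 0.1448 0.2473] tcp [0.4412 0.1448 0.4113] z [ 0.  0. -1.] jaw [-0.059 -0.998 -0.   ] w 0.0438 F [-0.6 -0.1 -0.2] q [0.08 0.3  1.81 0.   1.02 1.71]
```

View pics/l5_tc.png

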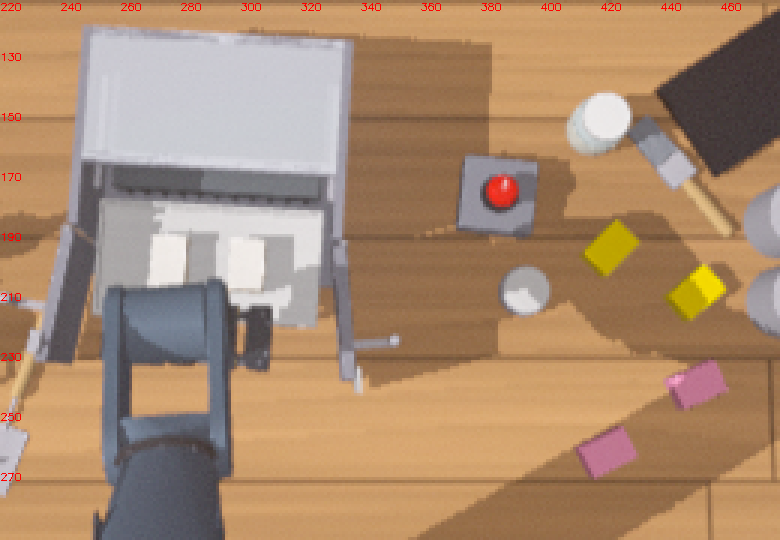

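View pics/l5_sc.png

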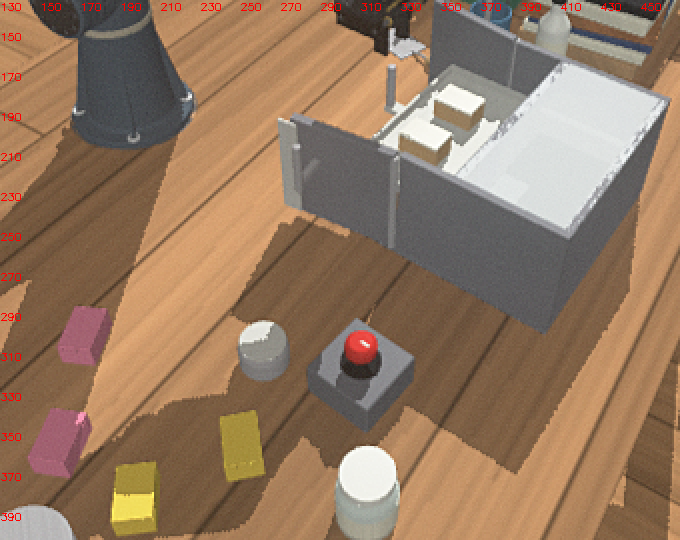

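Request:
drive_tool:
  plan:
    - [[0, 0, -0.6, 0, 0, 0], [0, 0, -0.7, 0, 0, 0], [0, 0, -0.7, 0, 0, 0], [0, 0, -0.6, 0, 0, 0], [0, 0, -0.3, 0, 0, 0], [0, 0, 0, 0, 0, 0]]

```text
time: 56.78
position: [0.4421, 0.1454, 0.3381]
tool_rot: [1.0, -0.029, -0.0, 0.0]
ft_force: [0.1, -0.2, 0.3]
grip_width: 0.0436
```

Request:
drive_tool:
  plan:
    - [[0, 0, 0, 0, 0, 0], [0, 0, 0, 0, 0, 0], [0, 0, 0, 0, 0, 0], [0, 0, 0, 0, 0, 0], [0, 0, 0, 0, 0, 0]]
  grip: 1
  force: 20

```text
time: 57.4
position: [0.4417, 0.145, 0.3388]
tool_rot: [1.0, -0.029, 0.0, 0.0]
ft_force: [-0.7, -1.3, 1.6]
grip_width: 0.0133
```

Request:
drive_tool:
  plan:
    - [[0.15, -0.01, 0, 0, 0, 0], [0.3, -0.02, 0, 0, 0, 0], [0.35, -0.02, 0, 0, 0, 0], [0.35, -0.02, 0, 0, 0, 0], [0.35, -0.02, 0, 0, 0, 0], [0.35, -0.02, 0, 0, 0, 0], [0.35, -0.02, 0, 0, 0, 0], [0.35, -0.02, 0, 0, 0, 0]]

```text
time: 58.4
position: [0.505, 0.1413, 0.3387]
tool_rot: [1.0, -0.029, -0.001, 0.0]
ft_force: [-3.2, -1.0, 5.3]
grip_width: 0.0133
```

Request:
drive_tool:
  plan:
    - [[0.35, -0.02, 0, 0, 0, 0], [0.35, -0.02, 0, 0, 0, 0], [0.35, -0.02, 0, 0, 0, 0], [0.35, -0.02, 0, 0, 0, 0], [0.35, -0.02, 0, 0, 0, 0], [0.35, -0.02, 0, 0, 0, 0], [0.35, -0.02, 0, 0, 0, 0], [0.35, -0.02, 0, 0, 0, 0]]

```text
time: 59.4
position: [0.5751, 0.1372, 0.3388]
tool_rot: [1.0, -0.029, -0.001, 0.0]
ft_force: [-3.5, -2.6, 5.9]
grip_width: 0.0134
```

Request:
drive_tool:
  plan:
    - [[0.35, -0.02, 0, 0, 0, 0], [0.35, -0.02, 0, 0, 0, 0], [0.35, -0.02, 0, 0, 0, 0], [0.2, -0.01, 0, 0, 0, 0], [0.1, 0, 0, 0, 0, 0], [0, 0, 0, 0, 0, 0]]

```text
time: 60.15
position: [0.6094, 0.1352, 0.3388]
tool_rot: [1.0, -0.029, 0.0, 0.001]
ft_force: [-1.1, -3.7, 4.6]
grip_width: 0.0134
```

```bash
python3 - <<'E'
from h import *
st()
E
```

```text
t 60.15 tip [0.6095 0.135  0.1748] tcp [0.6094 0.1352 0.3388] z [ 0.    -0.001 -1.   ] jaw [-0.058 -0.998  0.001] w 0.0134 F [-1.1 -3.7  4.6] q [ 0.04  0.6   1.5  -0.    1.04  1.67]
```

Home was x≈0.6099; push a little further until it resists.

Request:
drive_tool:
  plan:
    - [[0.08, 0, 0, 0, 0, 0], [0.08, 0, 0, 0, 0, 0], [0.08, 0, 0, 0, 0, 0], [0, 0, 0, 0, 0, 0]]

```text
time: 60.65
position: [0.6122, 0.1353, 0.3387]
tool_rot: [1.0, -0.029, -0.005, 0.001]
ft_force: [-11.0, -4.8, 13.1]
grip_width: 0.0133
```

Request:
drive_tool:
  plan:
    - [[-0.1, 0, 0, 0, 0, 0], [0, 0, 0, 0, 0, 0], [0, 0, 0, 0, 0, 0], [0, 0, 0.8, 0, 0, 0], [0, 0, 1, 0, 0, 0], [0, 0, 1, 0, 0, 0], [0, 0, 1, 0, 0, 0], [0, 0, 1, 0, 0, 0.9]]
  grip: 0.5

```text
time: 61.65
position: [0.6129, 0.136, 0.459]
tool_rot: [1.0, 0.019, 0.0, -0.0]
ft_force: [0.6, -0.6, -0.3]
grip_width: 0.0435
```

Request:
drive_tool:
  plan:
    - [[-0.35, 0.7, 0.2, 0, 0, 0.95], [-0.35, 0.7, 0, 0, 0, 0.95], [-0.35, 0.7, 0, 0, 0, 0.95], [-0.35, 0.7, 0, 0, 0, 0.95], [-0.35, 0.7, 0, 0, 0, 0.95], [-0.35, 0.7, 0, 0, 0, 0.95], [-0.35, 0.7, 0, 0, 0, 0.95], [-0.35, 0.7, 0, 0, 0, 0.95]]

```text
time: 62.65
position: [0.5426, 0.2766, 0.4632]
tool_rot: [0.914, 0.406, 0.0, -0.0]
ft_force: [-0.1, -0.2, -0.5]
grip_width: 0.0436
```

Request:
drive_tool:
  plan:
    - [[-0.35, 0.7, 0, 0, 0, 0.95], [-0.35, 0.7, 0, 0, 0, 0.95], [-0.35, 0.7, 0, 0, 0, 0.95], [-0.35, 0.7, 0, 0, 0, 0.95], [-0.35, 0.7, 0, 0, 0, 0.95], [-0.1, 0.7, 0, 0, 0, 0.42], [0, 0, 0, 0, 0, 0]]

```text
time: 63.52
position: [0.4964, 0.382, 0.4633]
tool_rot: [0.773, 0.634, 0.0, -0.0]
ft_force: [-0.6, -0.1, -1.2]
grip_width: 0.0435
```

```bash
python3 look.py l6; python3 - <<'E'
from h import *
import arc
h=arc.h("p",1.7); print(h)
crop("scene",300,110,440,220,5,"s11.png",cv2.imread("pics/l6_s.png")[:,:,::-1],[[*h,.205],[*h,.135]])
E
```

```text
t 63.52 tip [0.4965 0.382  0.2993] tcp [0.4964 0.382  0.4633] z [ 0.  0. -1.] jaw [ 0.981 -0.195  0.   ] w 0.0435 F [-0.6 -0.1 -1.2] q [0.48 0.47 1.36 0.   1.31 0.67]
('top', array([-0.0414, -0.9044]), array([76.8, 55.2]), -3.0)
('top', array([ 1.1212, -1.2215]), array([74.5, 33. ]), -22.7)
[0.48947882 0.3829339 ]
```

View pics/l6_tc.png

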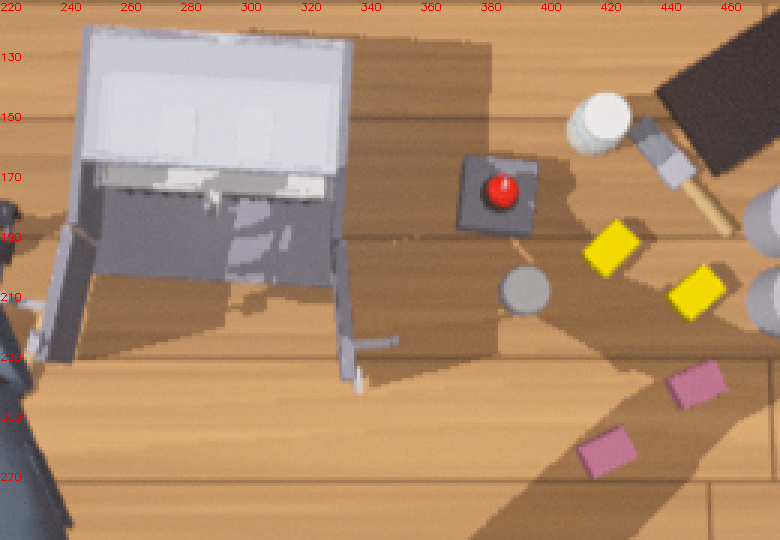

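View pics/s11.png

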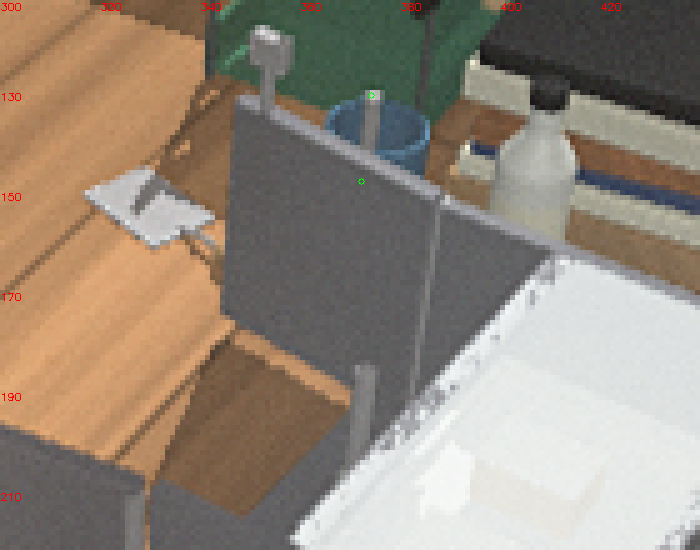

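Request:
drive_tool:
  plan:
    - [[-0.18, 0.02, -0.5, 0, 0, 0], [0, 0, -0.8, 0, 0, 0], [0, 0, -0.8, 0, 0, 0], [0, 0, -0.8, 0, 0, 0], [0, 0, -0.8, 0, 0, 0], [0, 0, -0.47, 0, 0, 0], [0, 0, 0, 0, 0, 0]]

```text
time: 64.5
position: [0.4917, 0.3807, 0.358]
tool_rot: [0.774, 0.634, -0.001, -0.0]
ft_force: [0.3, -0.5, 0.1]
grip_width: 0.0439
```

Request:
drive_tool:
  plan:
    - [[0, 0, 0, 0, 0, 0], [0, 0, 0, 0, 0, 0], [0, 0, 0, 0, 0, 0], [0, 0, 0, 0, 0, 0], [0, 0, 0, 0, 0, 0]]
  grip: 1
  force: 12

```text
time: 65.12
position: [0.492, 0.3813, 0.3596]
tool_rot: [0.773, 0.634, 0.0, 0.0]
ft_force: [-0.1, -0.1, 2.2]
grip_width: 0.0113
```

```bash
python3 -c "
from h import *
st()"; python3 arc.py p 1.7 0 24
```

```text
t 65.12 tip [0.4922 0.3813 0.1956] tcp [0.492  0.3813 0.3596] z [ 0.001  0.    -1.   ] jaw [ 0.981 -0.196  0.001] w 0.0113 F [-0.1 -0.1  2.2] q [ 0.48  0.58  1.48 -0.    1.08  0.68]
[0.48947882 0.3829339 ] [0.5114058  0.21323735]
[[-0.2, -0.25], [-0.19, -0.26], [-0.17, -0.28], [-0.15, -0.29], [-0.13, -0.3], [-0.11, -0.3], [-0.08, -0.31], [-0.06, -0.32], [-0.04, -0.32], [-0.02, -0.32], [0.01, -0.32], [0.03, -0.32], [0.05, -0.32], [0.08, -0.31], [0.1, -0.31], [0.12, -0.3], [0.14, -0.29], [0.16, -0.28], [0.18, -0.27], [0.2, -0.25], [0.22, -0.24], [0.23, -0.22], [0.25, -0.21], [0.26, -0.19]]
```

Request:
drive_tool:
  plan:
    - [[-0.2, -0.25, 0, 0, 0, 0.68], [-0.19, -0.26, 0, 0, 0, 0.68], [-0.17, -0.28, 0, 0, 0, 0.68], [-0.15, -0.29, 0, 0, 0, 0.68], [-0.13, -0.3, 0, 0, 0, 0.68], [-0.11, -0.3, 0, 0, 0, 0.68]]

```text
time: 65.88
position: [0.4682, 0.3393, 0.3596]
tool_rot: [0.62, 0.784, 0.001, 0.0]
ft_force: [1.3, 0.5, 1.0]
grip_width: 0.0114
```

Request:
drive_tool:
  plan:
    - [[-0.08, -0.31, 0, 0, 0, 0.68], [-0.06, -0.32, 0, 0, 0, 0.68], [-0.04, -0.32, 0, 0, 0, 0.68], [-0.02, -0.32, 0, 0, 0, 0.68], [0.01, -0.32, 0, 0, 0, 0.68], [0.03, -0.32, 0, 0, 0, 0.68]]

```text
time: 66.62
position: [0.464, 0.2915, 0.3596]
tool_rot: [0.44, 0.898, 0.0, -0.0]
ft_force: [-0.3, -0.0, 1.6]
grip_width: 0.0119
```

Request:
drive_tool:
  plan:
    - [[0.05, -0.32, 0, 0, 0, 0.68], [0.08, -0.31, 0, 0, 0, 0.68], [0.1, -0.31, 0, 0, 0, 0.68], [0.12, -0.3, 0, 0, 0, 0.68], [0.14, -0.29, 0, 0, 0, 0.68], [0.16, -0.28, 0, 0, 0, 0.68]]

```text
time: 67.38
position: [0.4799, 0.246, 0.3596]
tool_rot: [0.24, 0.971, -0.0, -0.001]
ft_force: [-2.5, 0.3, 3.6]
grip_width: 0.0113
```

Request:
drive_tool:
  plan:
    - [[0.18, -0.27, 0, 0, 0, 0.68], [0.2, -0.25, 0, 0, 0, 0.68], [0.22, -0.24, 0, 0, 0, 0.68], [0.23, -0.22, 0, 0, 0, 0.68], [0.25, -0.21, 0, 0, 0, 0.68], [0.26, -0.19, 0, 0, 0, 0.68], [0, 0, 0, 0, 0, 0]]

```text
time: 68.25
position: [0.5136, 0.2111, 0.3596]
tool_rot: [0.03, 1.0, -0.001, -0.001]
ft_force: [-3.0, -4.5, 5.1]
grip_width: 0.0114
```

```bash
python3 -c "
from h import *
st(); crop('scene',300,110,440,220,5,'s12.png')"
```

```text
t 68.25 tip [0.5133 0.2108 0.1956] tcp [0.5136 0.2111 0.3596] z [-0.002 -0.002 -1.   ] jaw [ 0.059  0.998 -0.002] w 0.0114 F [-3.  -4.5  5.1] q [ 0.19  0.49  1.65 -0.    1.   -1.32]
```

View pics/s12.png

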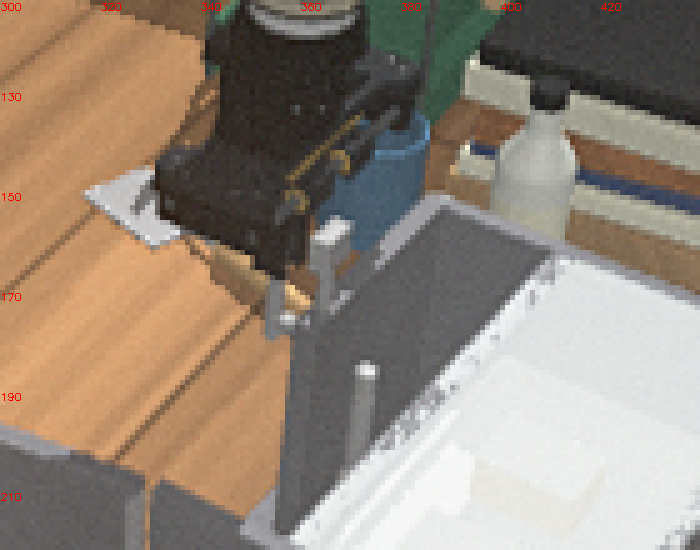

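Request:
drive_tool:
  plan:
    - [[0.1, 0, 0, 0, 0, 0], [0.1, 0, 0, 0, 0, 0], [0, 0, 0, 0, 0, 0]]

```text
time: 68.68
position: [0.5157, 0.2113, 0.3592]
tool_rot: [0.03, 1.0, -0.002, -0.005]
ft_force: [-10.1, -5.2, 11.4]
grip_width: 0.0113
```

Request:
drive_tool:
  plan:
    - [[0, 0, 0, 0, 0, 0], [0, 0, 0, 0, 0, 0], [0, 0, 0, 0, 0, 0], [0, 0, 0.6, 0, 0, 0], [0, 0, 1, 0, 0, 0], [0, 0, 1, 0, 0, 0], [0, 0, 1, 0, 0, 0], [0, 0, 0.6, 0, 0, 0]]
  grip: 0.5

```text
time: 69.68
position: [0.5192, 0.2118, 0.4666]
tool_rot: [0.03, 1.0, 0.0, 0.002]
ft_force: [0.1, 0.8, -0.4]
grip_width: 0.0437
```

Request:
drive_tool:
  plan:
    - [[0.5, -0.5, 0, 0, 0, 0], [0.5, -0.5, 0, 0, 0, 0], [0.5, -0.5, 0, 0, 0, 0], [0.4, -0.48, 0, 0, 0, 0], [0, 0, 0, 0, 0, 0], [0, 0, 0, 0, 0, 0], [0, 0, 0, 0, 0, 0]]
  grip: 1

```text
time: 70.55
position: [0.566, 0.1626, 0.4643]
tool_rot: [0.029, 1.0, 0.0, -0.0]
ft_force: [0.7, 0.2, 0.6]
grip_width: 0.0004
```

```bash
python3 - <<'E'
from h import *
from arc import cab
st()
pts=[[*cab(x,y),z] for z in (.204+.028,.228+.028) for x in (-.007,.007) for y in (.011,.039)]
b=crop("scene",300,110,420,210,6,"s13.png",pts=pts)
E
```

```text
t 70.55 tip [0.5659 0.1627 0.3003] tcp [0.566  0.1626 0.4643] z [-0.  0. -1.] jaw [0.059 0.998 0.   ] w 0.0004 F [0.7 0.2 0.6] q [ 0.09  0.42  1.45  0.    1.27 -1.42]
```

View pics/s13.png

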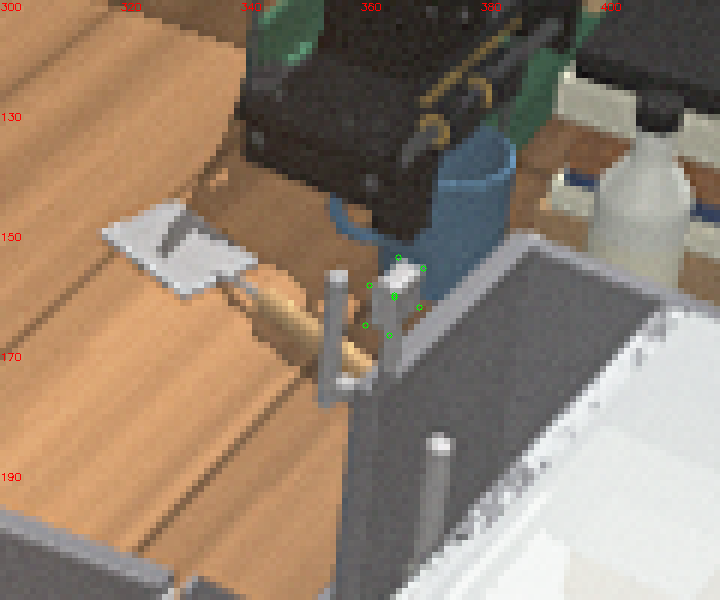

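Request:
drive_tool:
  plan:
    - [[0.03, 0, -0.5, 0, 0, 0], [0, 0, -0.4, 0, 0, 0], [0, 0, -0.3, 0, 0, 0], [0, 0, -0.3, 0, 0, 0], [0, 0, -0.3, 0, 0, 0], [0, 0, 0, 0, 0, 0]]

```text
time: 71.35
position: [0.5672, 0.1622, 0.4184]
tool_rot: [0.03, 1.0, -0.0, -0.0]
ft_force: [0.1, 0.4, 0.4]
grip_width: 0.0001
```

Request:
drive_tool:
  plan:
    - [[0, 0, -0.2, 0, 0, 0], [0, 0, -0.15, 0, 0, 0], [0, 0, -0.1, 0, 0, 0], [0, 0, 0, 0, 0, 0]]

```text
time: 71.85
position: [0.5674, 0.1622, 0.4104]
tool_rot: [0.029, 1.0, -0.0, 0.001]
ft_force: [-2.0, -0.8, 11.8]
grip_width: 0.0006
```

Request:
drive_tool:
  plan:
    - [[0, 0, -0.1, 0, 0, 0], [0, 0, 0, 0, 0, 0]]

```text
time: 72.1
position: [0.5674, 0.1622, 0.4102]
tool_rot: [0.029, 1.0, -0.0, 0.002]
ft_force: [-6.6, -0.5, 22.2]
grip_width: 0.0005
```

Request:
drive_tool:
  plan:
    - [[0, 0, 0.8, 0, 0, 0], [0, 0, 1, 0, 0, 0], [0, 0, 1, 0, 0, 0], [-0.3, -0.7, 0, 0, 0, 0], [-0.4, -1, 0, 0, 0, 0], [-0.4, -1, 0, 0, 0, 0]]

```text
time: 72.85
position: [0.5384, 0.0932, 0.4738]
tool_rot: [0.03, 1.0, -0.0, -0.002]
ft_force: [-0.1, 0.2, -0.8]
grip_width: 0.0004
```

```bash
python3 - <<'E'
from h import *
from arc import cab
st()
pts=[[*cab(x,y),z] for z in (.204,.228) for x in (-.007,.007) for y in (.011,.039)]
b=crop("scene",300,110,420,210,6,"s14.png",pts=pts)
E
```

```text
t 72.85 tip [0.5379 0.0931 0.3098] tcp [0.5384 0.0932 0.4738] z [-0.003 -0.001 -1.   ] jaw [ 0.059  0.998 -0.001] w 0.0004 F [-0.1  0.2 -0.8] q [-0.03  0.34  1.54 -0.    1.26 -1.54]
```

View pics/s14.png

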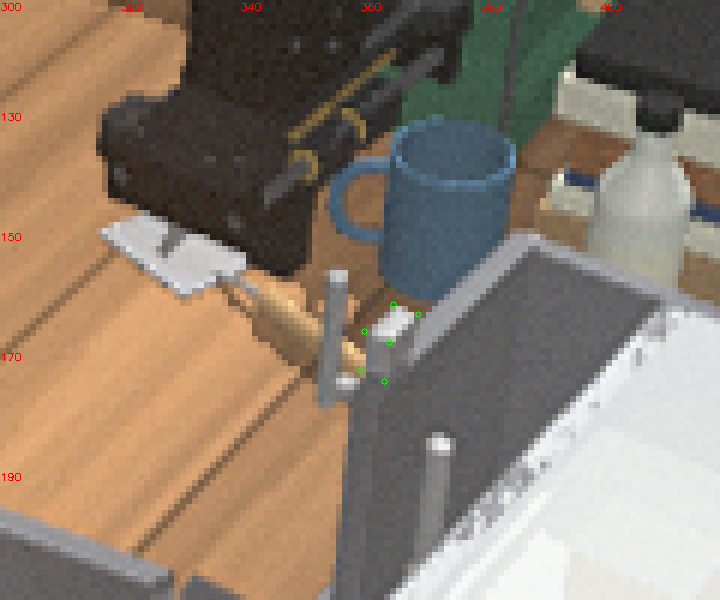

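Request:
drive_tool:
  plan:
    - [[-0.5, -0.96, 0, 0, 0, 0], [-0.5, -0.96, 0, 0, 0, 0], [-0.5, -0.96, 0, 0, 0, 0], [-0.5, -0.96, 0, 0, 0, 0], [-0.5, -0.96, 0, 0, 0, 0], [-0.5, -0.96, 0, 0, 0, 0], [-0.5, -0.96, -0.4, 0, 0, 0], [-0.47, -0.9, -0.7, 0, 0, 0]]
  grip: 0.5

```text
time: 73.9
position: [0.4392, -0.0967, 0.447]
tool_rot: [0.03, 1.0, -0.0, -0.0]
ft_force: [-0.1, -0.2, -0.1]
grip_width: 0.044
```

Request:
drive_tool:
  plan:
    - [[0, 0, -0.6, 0, 0, 0], [0, 0, 0, 0, 0, 0]]

```text
time: 74.15
position: [0.4392, -0.096, 0.4311]
tool_rot: [0.03, 1.0, 0.001, -0.002]
ft_force: [-0.3, -0.4, -0.5]
grip_width: 0.0435
```

```bash
python3 - <<'E'
from h import *
import arc
st()
h=arc.h("a",1.7); print(h)
b=crop("scene",230,130,370,270,5,"s15.png",pts=[[*h,.205]])
E
```

```text
t 74.15 tip [ 0.4384 -0.0957  0.2671] tcp [ 0.4392 -0.096   0.4311] z [-0.005  0.002 -1.   ] jaw [0.061 0.998 0.002] w 0.0435 F [-0.3 -0.4 -0.5] q [-0.46  0.25  1.82 -0.    1.07 -1.97]
[ 0.43786248 -0.0962611 ]
```

View pics/s15.png

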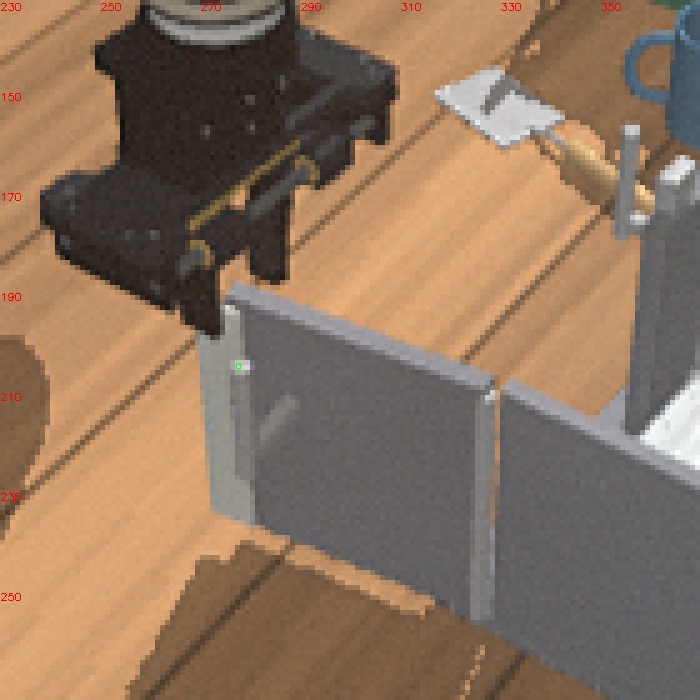

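Handle is exactly where predicted. Descend to 0.19 and grip.

Request:
drive_tool:
  plan:
    - [[0, -0.03, -0.8, 0, 0, 0], [0, 0, -0.8, 0, 0, 0], [0, 0, -0.8, 0, 0, 0], [0, 0, -0.6, 0, 0, 0], [0, 0, -0.1, 0, 0, 0], [0, 0, 0, 0, 0, 0]]

```text
time: 74.95
position: [0.4407, -0.0965, 0.3559]
tool_rot: [0.029, 1.0, -0.0, 0.0]
ft_force: [0.5, -0.1, 0.6]
grip_width: 0.0437
```

Request:
drive_tool:
  plan:
    - [[0, 0, 0, 0, 0, 0], [0, 0, 0, 0, 0, 0], [0, 0, 0, 0, 0, 0], [0, 0, 0, 0, 0, 0], [0, 0, 0, 0, 0, 0]]
  grip: 1
  force: 12

```text
time: 75.58
position: [0.4404, -0.0966, 0.3556]
tool_rot: [0.03, 1.0, -0.0, -0.0]
ft_force: [0.0, 0.3, 1.9]
grip_width: 0.0115
```

Request:
drive_tool:
  plan:
    - [[-0.18, 0.34, 0, 0, 0, 0], [-0.15, 0.35, 0, 0, 0, 0], [-0.13, 0.36, 0, 0, 0, 0], [-0.1, 0.37, 0, 0, 0, 0], [-0.07, 0.38, 0, 0, 0, 0], [-0.05, 0.38, 0, 0, 0, 0]]

```text
time: 76.32
position: [0.4232, -0.0412, 0.3554]
tool_rot: [0.03, 1.0, 0.0, -0.0]
ft_force: [-1.7, -1.4, 1.1]
grip_width: 0.0115
```

Request:
drive_tool:
  plan:
    - [[-0.02, 0.38, 0, 0, 0, 0], [0.01, 0.38, 0, 0, 0, 0], [0.03, 0.38, 0, 0, 0, 0], [0.06, 0.38, 0, 0, 0, 0], [0.09, 0.37, 0, 0, 0, 0], [0.11, 0.37, 0, 0, 0, 0]]

```text
time: 77.08
position: [0.4305, 0.0151, 0.3553]
tool_rot: [0.03, 1.0, 0.0, -0.0]
ft_force: [-2.3, -1.1, -1.3]
grip_width: 0.0119
```

Request:
drive_tool:
  plan:
    - [[0.14, 0.36, 0, 0, 0, 0], [0.16, 0.35, 0, 0, 0, 0], [0.19, 0.33, 0, 0, 0, 0], [0.21, 0.32, 0, 0, 0, 0], [0.23, 0.3, 0, 0, 0, 0], [0.25, 0.29, 0, 0, 0, 0]]

```text
time: 77.82
position: [0.4603, 0.0637, 0.3554]
tool_rot: [0.03, 1.0, 0.0, -0.0]
ft_force: [-1.7, -1.2, -3.1]
grip_width: 0.0114
```

Request:
drive_tool:
  plan:
    - [[0.27, 0.27, 0, 0, 0, 0], [0.29, 0.25, 0, 0, 0, 0], [0.31, 0.23, 0, 0, 0, 0], [0.32, 0.2, 0, 0, 0, 0], [0.34, 0.18, 0, 0, 0, 0], [0.35, 0.16, 0, 0, 0, 0], [0, 0, 0, 0, 0, 0]]

```text
time: 78.7
position: [0.5067, 0.0954, 0.3554]
tool_rot: [0.029, 1.0, -0.001, -0.002]
ft_force: [-3.7, -3.9, -1.1]
grip_width: 0.0109
```

```bash
python3 -c "
from h import *
st(); crop('scene',300,110,440,260,4,'s16.png')"
```

```text
t 78.70 tip [0.5062 0.0951 0.1914] tcp [0.5067 0.0954 0.3554] z [-0.003 -0.002 -1.   ] jaw [ 0.058  0.998 -0.002] w 0.0109 F [-3.7 -3.9 -1.1] q [-0.03  0.45  1.76 -0.    0.94 -1.54]
```

View pics/s16.png

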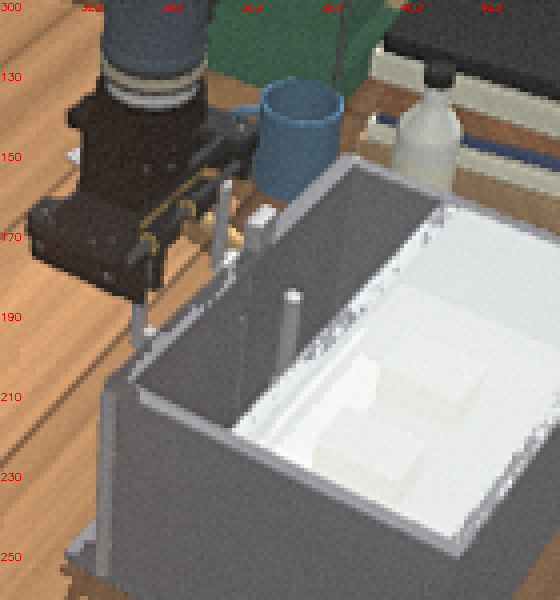

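Nudge it home against the stop, then release.

Request:
drive_tool:
  plan:
    - [[0.1, 0, 0, 0, 0, 0], [0.1, 0, 0, 0, 0, 0], [0, 0, 0, 0, 0, 0]]

```text
time: 79.12
position: [0.5088, 0.0954, 0.3552]
tool_rot: [0.029, 1.0, -0.001, -0.006]
ft_force: [-11.6, -3.9, 6.5]
grip_width: 0.0116
```

Request:
drive_tool:
  plan:
    - [[-0.1, 0, 0, 0, 0, 0], [0, 0, 0, 0, 0, 0], [0, 0, 0, 0, 0, 0], [0, 0, 0, 0, 0, 0], [0, 0, 0.7, 0, 0, 0], [0, 0, 1, 0, 0, 0], [0, 0, 1, 0, 0, 0], [0, 0, 1, 0, 0, 0]]
  grip: 0.5

```text
time: 80.12
position: [0.5095, 0.0955, 0.4488]
tool_rot: [0.03, 1.0, 0.0, 0.0]
ft_force: [-0.4, -0.5, 0.3]
grip_width: 0.0433
```

Request:
drive_tool:
  plan:
    - [[0.3, -0.8, 0, 0, 0, 0], [0.35, -0.9, 0, 0, 0, 0], [0.35, -0.9, 0, 0, 0, 0], [0.35, -0.9, 0, 0, 0, 0], [0.35, -0.9, 0, 0, 0, 0], [0.35, -0.9, 0, 0, 0, 0], [0.35, -0.9, 0, 0, 0, 0], [0.35, -0.9, 0, 0, 0, 0]]
  grip: 0.2

```text
time: 81.12
position: [0.5787, -0.0834, 0.448]
tool_rot: [0.03, 1.0, 0.0, 0.0]
ft_force: [1.1, 0.8, 0.8]
grip_width: 0.0694
```

```bash
python3 look.py l7; python3 - <<'E'
from h import *
import arc
pts=[[*arc.h("a",0),.205],[*arc.h("p",0),.205],[*arc.cab(0,.025),.228],[*arc.cab(.045,0),.19]]
for n in ("top","scene"):
    im=cv2.imread(f"pics/l7_{n[0]}.png")[:,:,::-1]
    if n=="top": crop(n,235,110,345,215,6,"ov2_t.png",im,pts)
    else: crop(n,310,140,430,260,5,"ov2_s.png",im,pts)
E
```

```text
t 81.12 tip [ 0.5788 -0.0834  0.284 ] tcp [ 0.5787 -0.0834  0.448 ] z [ 0.  0. -1.] jaw [0.059 0.998 0.   ] w 0.0694 F [1.1 0.8 0.8] q [-0.33  0.43  1.49  0.    1.23 -1.85]
('top', array([ 0.5141, -0.2866]), array([57.4, 57. ]), -0.9)
('scene', array([ 0.5102, -0.2803]), array([59.1, 56. ]), 32.7)
```

View pics/ov2_t.png

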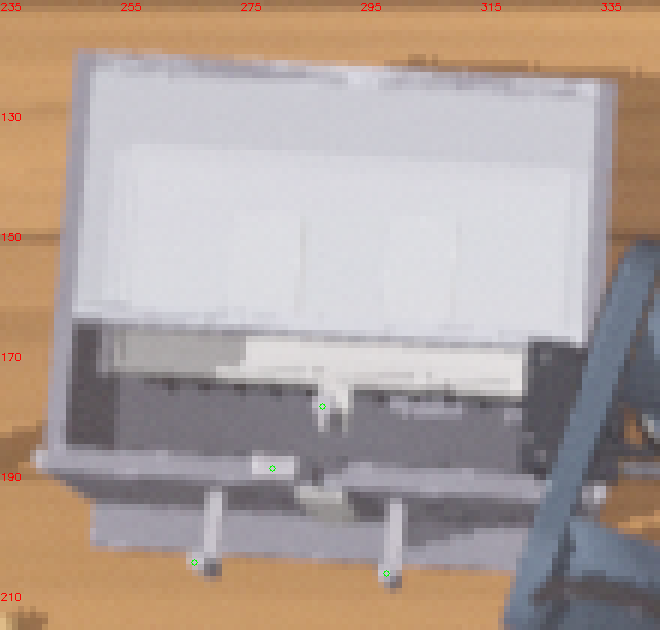

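View pics/ov2_s.png

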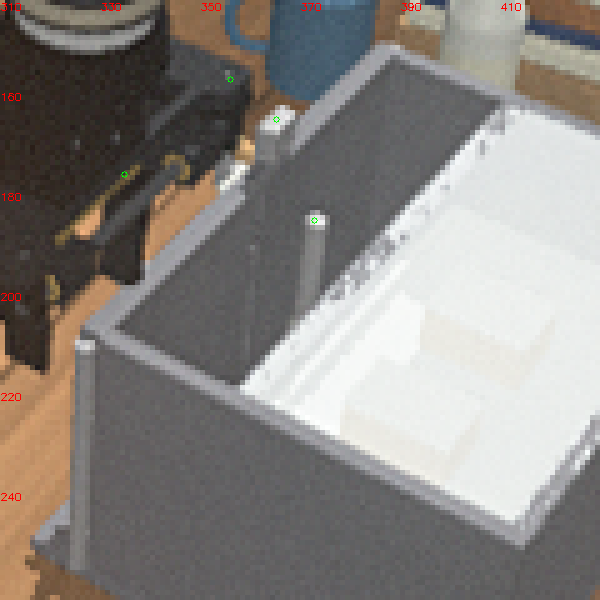

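Request:
drive_tool:
  plan:
    - [[0.35, -0.94, 0, 0, 0, 0], [0.35, -0.94, 0, 0, 0, 0], [0.35, -0.94, 0, 0, 0, 0], [0.35, -0.94, 0, 0, 0, 0], [0.35, -0.94, 0, 0, 0, 0], [0.35, -0.94, -0.5, 0, 0, 0], [0.35, -0.93, -1, 0, 0, 0], [0, 0, -1, 0, 0, 0]]
  grip: 0.1

```text
time: 82.22
position: [0.6399, -0.2493, 0.3836]
tool_rot: [0.031, 1.0, -0.0, 0.0]
ft_force: [-0.1, 0.8, -0.8]
grip_width: 0.0786
```

Request:
drive_tool:
  plan:
    - [[0, 0, -1, 0, 0, 0], [0, 0, 0, 0, 0, 0], [0, 0, 0, 0, 0, 0]]

```text
time: 82.6
position: [0.6398, -0.2469, 0.3608]
tool_rot: [0.03, 1.0, -0.0, 0.0]
ft_force: [0.5, 0.3, 1.1]
grip_width: 0.078
```

```bash
python3 look.py l8
```

```text
t 82.60 tip [ 0.6399 -0.2469  0.1968] tcp [ 0.6398 -0.2469  0.3608] z [ 0.001 -0.    -1.   ] jaw [ 0.059  0.998 -0.   ] w 0.0780 F [0.5 0.3 1.1] q [-0.53  0.66  1.31 -0.    1.18 -2.04]
('top', array([ 0.7665, -0.4068]), array([60.5, 32.1]), 62.8)
('scene', array([ 0.5102, -0.2803]), array([59.1, 56. ]), 32.7)
```

View pics/l8_sc.png

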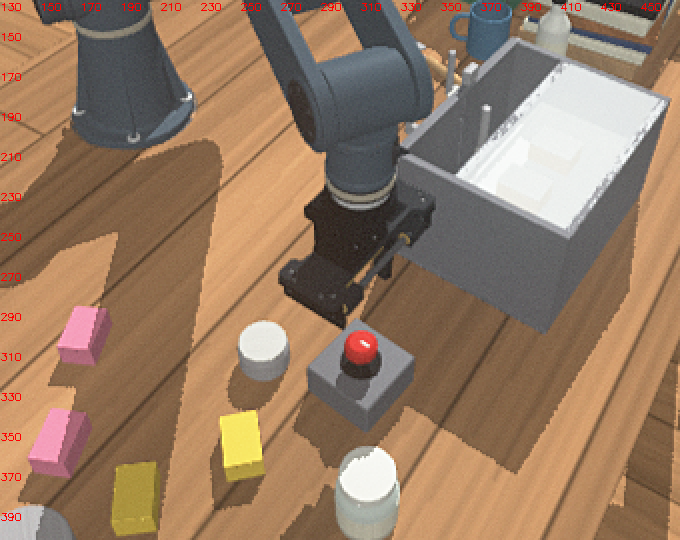

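Request:
drive_tool:
  plan:
    - [[0, 0, -0.8, 0, 0, 0], [0, 0, -0.9, 0, 0, 0], [0, 0, -0.9, 0, 0, 0], [0, 0, -0.9, 0, 0, 0], [0, 0, -0.6, 0, 0, 0], [0, 0, -0.25, 0, 0, 0], [0, 0, 0, 0, 0, 0]]

```text
time: 83.58
position: [0.6396, -0.2464, 0.252]
tool_rot: [0.03, 1.0, -0.0, 0.0]
ft_force: [-0.2, 0.7, -0.7]
grip_width: 0.0785
```

Request:
drive_tool:
  plan:
    - [[0, 0, 0, 0, 0, 0], [0, 0, 0, 0, 0, 0], [0, 0, 0, 0, 0, 0], [0, 0, 0, 0, 0, 0], [0, 0, 0, 0, 0, 0], [0, 0, 0, 0, 0, 0]]
  grip: 1
  force: 20

```text
time: 84.32
position: [0.6393, -0.248, 0.2521]
tool_rot: [0.029, 1.0, -0.002, 0.0]
ft_force: [-1.1, -5.6, 1.0]
grip_width: 0.041
```

Gripped at 41 mm. Turn clockwise about 54°.

Request:
drive_tool:
  plan:
    - [[0, 0, 0, 0, 0, -0.9], [0, 0, 0, 0, 0, -0.9], [0, 0, 0, 0, 0, -0.9], [0, 0, 0, 0, 0, -0.9], [0, 0, 0, 0, 0, -0.9]]

```text
time: 84.95
position: [0.6396, -0.2469, 0.2525]
tool_rot: [0.264, 0.965, -0.0, 0.001]
ft_force: [-0.8, -1.1, 1.8]
grip_width: 0.0409
```

Request:
drive_tool:
  plan:
    - [[0, 0, 0, 0, 0, -0.9], [0, 0, 0, 0, 0, -0.9], [0, 0, 0, 0, 0, -0.9], [0, 0, 0, 0, 0, -0.9], [0, 0, 0, 0, 0, 0]]

```text
time: 85.58
position: [0.6402, -0.2461, 0.2526]
tool_rot: [0.438, 0.899, 0.0, 0.001]
ft_force: [1.6, 0.6, 2.5]
grip_width: 0.0405
```

Request:
drive_tool:
  plan:
    - [[0, 0, 0, 0, 0, 0], [0, 0, 0, 0, 0, 0], [0, 0, 0, 0, 0, 0], [0, 0, 0, 0, 0, 0], [0, 0, 0, 0, 0, 0], [0, 0, 0.5, 0, 0, 0], [0, 0, 1, 0, 0, 0], [0, 0, 1, 0, 0, 0]]
  grip: 0.1

```text
time: 86.58
position: [0.6395, -0.2463, 0.3157]
tool_rot: [0.438, 0.899, -0.0, 0.0]
ft_force: [0.4, -1.0, -0.0]
grip_width: 0.0782
```

Request:
drive_tool:
  plan:
    - [[-0.3, 0, 1, 0, 0, 0], [-0.6, 0, 1, 0, 0, 0], [-1, 0.3, 1, 0, 0, 0], [-1, 0.3, 0.5, 0, 0, 0], [-1, 0.5, 0, 0, 0, 0], [-1, 0.5, 0, 0, 0, 0], [-1, 0.5, 0, 0, 0, 0], [0, 0, 0, 0, 0, 0]]

```text
time: 87.58
position: [0.4905, -0.1928, 0.4027]
tool_rot: [0.438, 0.899, 0.0, -0.0]
ft_force: [0.5, -0.7, 0.4]
grip_width: 0.0787
```

```bash
python3 look.py l9; python3 - <<'E'
from h import *
for f in ("scene0","l7_s","l9_s","top0","l9_t"):
        im=cv2.imread(f"pics/{f}.png"); hsv=cv2.cvtColor(im,cv2.COLOR_BGR2HSV)
        m=((hsv[...,1]>180)&(hsv[...,2]>120)&((hsv[...,0]<6)|(hsv[...,0]>174))).astype(np.uint8)
        k,l,s,c=cv2.connectedComponentsWithStats(m)
        for i in range(1,k):
            if s[i,4]>60: print(f,s[i],c[i])
E
```

```text
t 87.58 tip [ 0.4905 -0.1927  0.2387] tcp [ 0.4905 -0.1928  0.4027] z [-0.  0. -1.] jaw [ 0.788  0.616 -0.   ] w 0.0787 F [ 0.5 -0.7  0.4] q [-0.59  0.4   1.68  0.    1.06 -1.25]
('scene', array([ 0.5102, -0.2803]), array([59.1, 56. ]), 32.7)
scene0 [303 294  15  14 128] [310.015625  299.9453125]
l7_s [303 296  15  15  93] [310.60215054 302.27956989]
l9_s [303 294  15  15 121] [310.01652893 300.66115702]
top0 [383 169  10   9  65] [387.32307692 173.41538462]
l9_t [383 169  10   9  66] [387.13636364 173.33333333]
```

View pics/l9_sc.png

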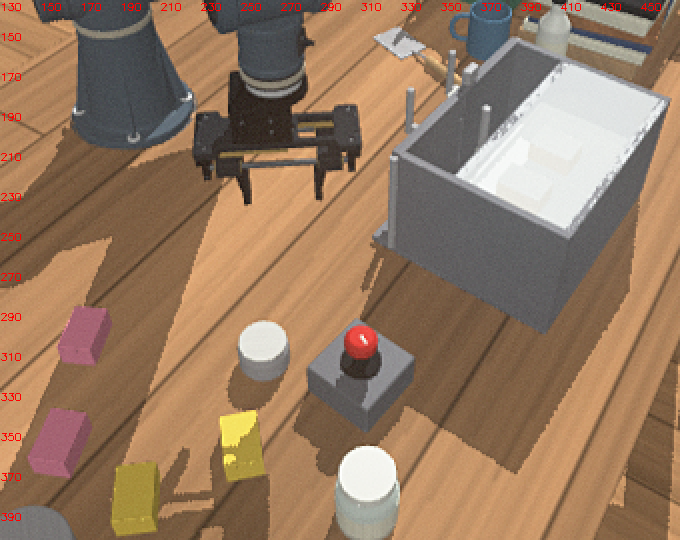

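View pics/l9_tc.png

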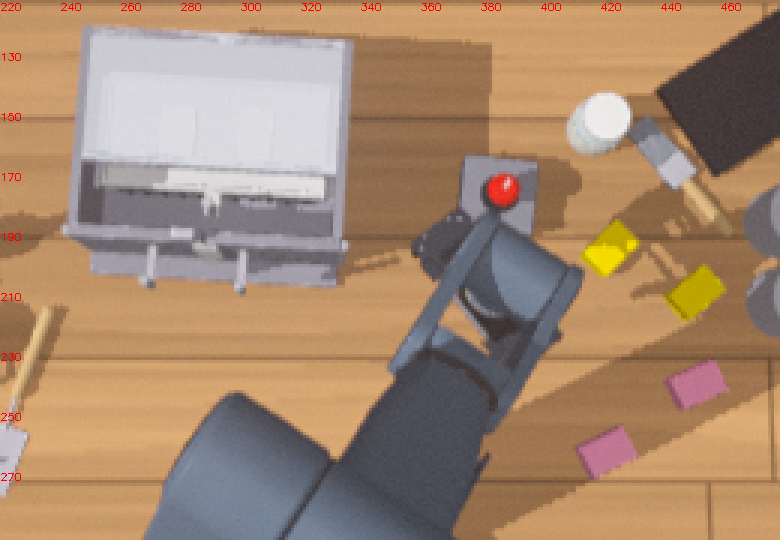

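```bash
python3 - <<'E'
from h import *
L=[]
im=camera("scene")[:,:,::-1]
for i in (cv2.imread("pics/scene0.png"),cv2.imread("pics/l7_s.png"),im):
    c=i[280:330,285:340]
    L.append(cv2.resize(np.ascontiguousarray(c),None,fx=4.6,fy=8,interpolation=0))
    # red column profile
    print([ (int(i[r,310,2]),int(i[r,310,1])) for r in range(290,314)])
cv2.imwrite("pics/cmp.png",np.hstack(L)); print(robot.get_obs()["time"])
E
```

```text
[(122, 118), (136, 147), (161, 110), (233, 81), (236, 74), (233, 75), (231, 67), (235, 116), (227, 170), (224, 112), (230, 67), (230, 69), (234, 76), (202, 58), (180, 64), (168, 58), (164, 55), (152, 51), (158, 54), (101, 45), (50, 44), (44, 36), (55, 45), (54, 45)]
[(129, 120), (144, 143), (145, 143), (149, 148), (152, 160), (128, 90), (146, 46), (147, 48), (149, 51), (150, 47), (156, 105), (156, 93), (151, 57), (147, 47), (152, 53), (159, 55), (180, 69), (179, 67), (173, 60), (162, 56), (162, 58), (145, 57), (82, 50), (50, 51)]
[(125, 119), (134, 149), (171, 119), (236, 81), (240, 74), (239, 83), (237, 70), (240, 163), (245, 216), (236, 147), (233, 74), (235, 69), (237, 75), (214, 65), (179, 59), (175, 65), (168, 59), (157, 52), (161, 53), (100, 43), (58, 50), (54, 46), (58, 45), (56, 46)]
87.725
```

View pics/cmp.png

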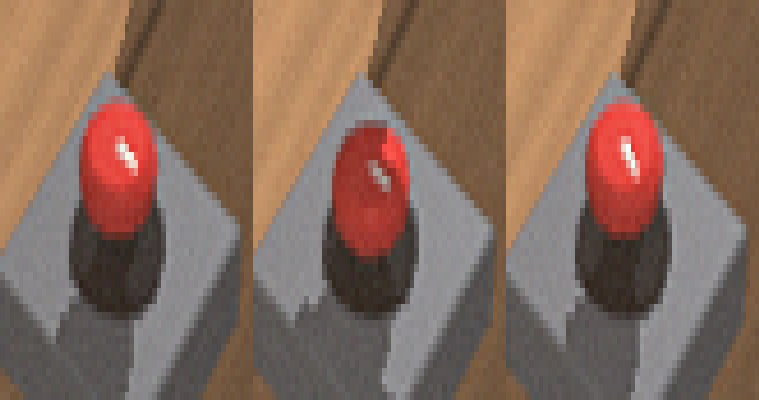

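Request:
drive_tool:
  plan:
    - [[-0.5, 0, 0.3, 0, 0, 0], [0, 0, 0, 0, 0, 0], [0, 0, 0, 0, 0, 0], [0, 0, 0, 0, 0, 0], [0, 0, 0, 0, 0, 0], [0, 0, 0, 0, 0, 0], [0, 0, 0, 0, 0, 0], [0, 0, 0, 0, 0, 0]]

```text
time: 88.72
position: [0.4794, -0.1938, 0.4092]
tool_rot: [0.438, 0.899, -0.0, -0.0]
ft_force: [0.4, -0.6, 0.5]
grip_width: 0.0787
```

```bash
python3 - <<'E'
from h import *
st(); print(robot.hand_in())
E
```

```text
t 88.72 tip [ 0.4794 -0.1938  0.2452] tcp [ 0.4794 -0.1938  0.4092] z [-0.  0. -1.] jaw [ 0.788  0.616 -0.   ] w 0.0787 F [ 0.4 -0.6  0.5] q [-0.6   0.38  1.7  -0.    1.07 -1.26]
the job is handed in; nothing more can be done
None
```

The job is done and handed in at about 89 s; the hand-in gives no verdict. I did the steps in the order you gave. Only two white panels were on the bench. Both lie side by side in the tray, white face up.

- **Cabinet:** the last pictures show both leaves, the bolt knob and the tray post back where they were at the start. The tray and both leaves pushed back at about 10–12 N when fully home, and the bolt at about 22 N.
- **Stop:** the pictures show it staying down from the press until both leaves were shut. After the clockwise turn its head stands exactly as high as at the start.
- **Bench:** the tin, mug, bottle, spatula and the pink and yellow look-alikes stand where they were in the pictures.

The grip readings showed no slip, and none of my checks failed or disagreed. The forces I read at the end of each move stayed under about 25 N; I did not log them in between.

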